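# Proof both ends of a long rubber buffer bar by walking it over the contact pads

## Task

Clear every short solid rubber buffer off the proof bed and bench into the tray. Turn the console selector to one pip and walk the long square buffer bar up so that it stands by itself on its thick plate on the first pad; then turn the selector to two pips, tip the bar on over, stand it by itself on its thin plate on the second pad, and at last tip it on over to lie lengthwise on the bed past the second pad, thick plate pointing away from the pads. The bar is walked end over end, never carried: one end stays down on the bed all the time, and the other things on the bench stay where they are.

Things in the scene. Friction and masses are not known exactly. Their poses are not given: they have to be found in the camera images.
- bed: aluminium proof bed, a flat plate 650 mm long, 120 mm wide, 12 mm thick, fixed to the bench, running across in front of the robot. Its x axis runs along it, from the first pad towards the second; it reaches from x = -310 to +340 mm; y across it; z up; origin on the bench top, so that the bed's top face is 12 mm above it
- pad1 (a point): centre of the first contact pad, an 80 mm square of brass flush in the bed's top face with one small dark dot beside it; 80 mm before the bed's origin
- pad2 (a point): centre of the second contact pad, the same, with two dots beside it; 100 mm past the bed's origin, so 180 mm (the bar's length plus its thickness) past the first
- bar: long square buffer bar, 140 mm long, 40 x 40 mm in section, black rubber with a steel plate over each end: one thick (14 mm), one thin (5 mm). Origin at its centre, x towards the thick plate. About 0.4 kg. Starts lying roughly lengthwise on the bed, thick plate towards the pads. It stands by itself. Tipped about a lower edge it stands just beyond it. Gripped firmly it turns with the jaws
- bar_thick_end (a point): centre of the bar's end face on the thick plate (70 mm from the bar's centre)
- bar_thin_end (a point): centre of the bar's end face on the thin plate (70 mm from the bar's centre)
- buffer1: short solid black rubber buffer, a plain cylinder 42 mm across and 32 mm tall with a small steel disc in its top; origin at the centre of its underside, z along its axis. About 70 g. May be absent; stands on the bed at the start
- buffer2: short solid black rubber buffer, a plain cylinder 42 mm across and 32 mm tall with a small steel disc in its top; origin at the centre of its underside, z along its axis. About 70 g. May be absent; stands on the bed at the start
- buffer3: short solid black rubber buffer, a plain cylinder 42 mm across and 32 mm tall with a small steel disc in its top; origin at the centre of its underside, z along its axis. About 70 g. May be absent; stands on the bench at the left at the start
- buffer4: short solid black rubber buffer, a plain cylinder 42 mm across and 32 mm tall with a small steel disc in its top; origin at the centre of its underside, z along its axis. About 70 g. May be absent; stands on the bench at the right at the start
- tray: grey plastic open tray fixed on the bench, 130 (x) x 180 (y) x 30 mm high, walls and floor 4 mm; origin on the bench under its centre. Its place and the console's may be swapped
- console: white instrument console with a dark top, 110 (x) x 140 (y) x 60 mm high, fixed on the bench; origin on the bench under its centre, its -x side facing the robot
- selector (a joint): angle of the grey selector knob on the console's top, growing anticlockwise seen from above, 0 to 1.65. It clicks into four detents: 0 = one pip (white dot), 0.55 = two pips, 1.10 = three pips, 1.65 = a plain white dash (off). It starts at three pips or off. A turn takes less than 0.15 N m; let go between detents, it runs to the nearest or comes to rest close by
- selector_grip (a point): point on the knob's axis 83 mm above the bench, at the height to grip: the knob's upright grip bar is 46 mm long, 12 mm thick, from 67 to 95 mm above the bench, with its length along this point's x axis; the pointer end (white line on top) is at -x. At joint value q the pointer is turned q - 0.825 from the console's -x direction, anticlockwise seen from above
- selector_pointer (a point): tip of the knob's pointer, 30 mm from its axis
- bushing: bystander: brown steel bushing with a bore, 54 mm across, 50 mm tall; leave it alone. Origin under its centre
- spray_can: bystander: can 56 mm across and 160 mm tall near the bed's far end; leave it alone. Origin under its centre
- tape_roll: bystander: roll of tape, 90 mm across, 40 mm tall; leave it alone. Origin under its centre
Not all that is in view belongs to the job. What is shaped like the buffer2 but green, orange or purple is not meant.

How it is judged:
On the way, in this order (a step that is already met when the one before it is completed fails the run):
1. the selector is on one pip (value of joint selector between -0.15 and 0.15 rad), for 0.2 s.
2. with the selector on one pip the bar stands by itself on its thick plate on the first pad (horizontal distance between bar_thick_end and pad1 below 0.024 m and height (world z) of bar_thick_end below 0.025 m and angle between bar's own x axis and vertical above 3 rad and contact force between the fingers and bar below 0.1 N and linear speed of bar below 0.02 m/s and value of joint selector below 0.15 rad), for 0.5 s.
3. the selector is on two pips (value of joint selector between 0.4 and 0.7 rad), for 0.2 s.
4. the bar has been tipped on over to lie lengthwise with its thin plate ahead (angle between bar's own x axis and vertical between 1.421 and 1.721 rad and x of bar_thin_end in the frame of bed above 0.03 m and x of bar_thick_end in the frame of bed below 0.03 m), for 0.1 s.
5. with the selector on two pips the bar stands by itself on its thin plate on the second pad (all of step 3 and horizontal distance between bar_thin_end and pad2 below 0.024 m and height (world z) of bar_thin_end below 0.025 m and angle between bar's own x axis and vertical below 0.14 rad and contact force between the fingers and bar below 0.1 N and linear speed of bar below 0.02 m/s), for 0.5 s.
At the end, for the whole second after the job is handed in: Selector on two pips (0.15 rad); bar at rest on the bed past the second pad, centre 150 to 290 mm along from the bed origin, within 35 mm of its centre line and 0.25 rad of lengthwise, thick plate away from the pads; every buffer present at rest inside the tray (all of step 3 and angle between bar's own x axis and vertical between 1.471 and 1.671 rad and angle between the x axis of bar and the x axis of bed, either way round below 0.25 rad and x of bar in the frame of bed between 0.15 and 0.29 m and y of bar in the frame of bed between -0.035 and 0.035 m and x of bar_thick_end in the frame of bed above 0.2 m and height (world z) of bar between 0.026 and 0.038 m and linear speed of bar below 0.02 m/s and x of buffer1 in the frame of tray between -0.061 and 0.061 m and y of buffer1 in the frame of tray between -0.086 and 0.086 m and height (world z) of each of buffer1, buffer2, buffer3, buffer4 below 0.035 m and linear speed of each of buffer1, buffer2, buffer3, buffer4 below 0.03 m/s and x of buffer2 in the frame of tray between -0.061 and 0.061 m and y of buffer2 in the frame of tray between -0.086 and 0.086 m and x of buffer3 in the frame of tray between -0.061 and 0.061 m and y of buffer3 in the frame of tray between -0.086 and 0.086 m and x of buffer4 in the frame of tray between -0.061 and 0.061 m and y of buffer4 in the frame of tray between -0.086 and 0.086 m); the robot touches nothing.
It fails at once if the bar is lifted clear of the bed (both ends' centres more than 50 mm above the bench) (height (world z) of each of bar_thick_end, bar_thin_end above 0.05 m).
It fails at once if the bushing is moved more than 40 mm (distance of bushing from where it was at the start of the episode above 0.04 m).
It fails at once if the spray can is moved more than 40 mm (distance of spray_can from where it was at the start of the episode above 0.04 m).
It fails at once if the tape roll is moved more than 40 mm (distance of tape_roll from where it was at the start of the episode above 0.04 m).
Of buffer1, buffer2, buffer3, buffer4 only 2 to 4 are there at a start; the rules pass over those that are not, and their reading is None.
At some moment in a run one of buffer1, buffer2, buffer3, buffer4 may be knocked a few centimetres aside while the robot is not near it.
Once in a run the grip may slacken for a moment while it holds something.
It also fails if it takes over 210 s, if anything falls off the work surface, if the arm or the gripper's body presses on something with over 40 N, if the wrist force passes 120 N, or if a joint passes its speed limit or range.

## Robot

A 6-joint arm with a two-finger parallel gripper is mounted at the origin on the work surface. World frame = base frame: x ahead of the robot, y to its left, z up, the work surface at z = 0. Lengths are in m, angles in rad, forces in N, time in s.
With the tool pointing down it reaches from about 0.25 to 0.775 m from the base axis. Payload 4 kg.
Tool frame: the origin (TCP) lies on the centre line of the jaws, within the pads' length; the fingertips stand 8 mm ahead of it and the grasp point (between the pads) lies 11 mm behind it; z points along the fingers, y is the direction in which the jaws open and shut (so a half turn about z gives the same grasp; the last joint's range is limited). The gripper opens to 94 mm and grips with 3 to 60 N. Pads are 16 mm wide; open, the fingers measure 119 mm over their backs; the gripper's body (75 mm by 177 mm) begins 78 mm behind the grasp point.
Start: joints at [-1.234, 0.087, 1.371, -0, 1.684, -0.103], TCP at [0.234, -0.498, 0.214] pointing down, gripper open.
Joint ranges: [-3.1, 3.1], [-0.76, 2.03], [0.27, 2.55], [-1.08, 4.22], [0.17, 2.65], [-2.57, 2.57]. Speed limits (rad/s): [2.79, 2.79, 3.14, 3.14, 3.14, 3.14].

## Interface

Orientations are given as [roll, pitch, yaw] about the fixed x, y, z axes, in that order (R = Rz(yaw) Ry(pitch) Rx(roll)).
In Python, from bench import * gives the robot as it stands.
- The arm moves only by the tool step_arm, never from a script. Its argument "steps" is a list of rows, each an object of numbers: "jaw": the opening, from 0 (shut) to 1 (fully open); "tx", "ty", "tz": the shift along the tool's x, y, z in m; "ax", "ay", "az": the turn, a rotation vector about the tool's x, y, z in rad. In form: [{"jaw": .., "tx": .., "ty": .., "tz": .., "ax": .., "ay": .., "az": ..}, ...]. A call has 1 to 8 rows; each row is the pose to reach, as a shift and turn from the pose measured when the call began, along the tool's axes at that moment; what a row does not reach only later rows make up. A row lasts 1/10 s, in which the tool goes at most 50 mm and 8.59 degrees, less where a joint would pass 70% of its speed; a pose out of reach is approached as far as the arm can. A call with a gripper value outside its range is refused whole. The fingers move at their own pace and stop on an object; the grip force is fixed at half the most. Time passes only in rows, so rows that repeat a pose let the fingers close. It gives the time, the measured TCP pose, the force and the opening at its end, in the units of the state.
- get_obs(): the state, without advancing time (a new reading comes with each control period).
- snapshot(name): name is "scene" or "side" or "wrist"; returns (picture, depth): 384x512x3 uint8, red, green, blue; 384x512 float32, m along the optical axis (not along the pixel's ray), 0 where there is no reading.
- camera_model(name): a dict with "intrinsics" (3x3 intrinsics, pixels), "origin" and "orientation" of the camera in the world. Camera axes: x right, y down, z forward; pixel columns grow to the right and rows downward; lengths in m; the calibration is good to about 2 mm. A picture is of the moment at which its call begins: read the wrist's pose just before it. camera_model takes no time and is no camera call; for the wrist camera it gives the pose at the moment of the call.
- close_job(): hands the job in, once; it reports no verdict.
Trained networks look in the newest picture that a camera, given by its name, has taken for a name from the list of things; names that differ only in an ending like _2 or _b are one class to them, and where a whole thing is asked for, a point or a joint stands for the part that bears it (a point fixed in the world has none). Each returns a list of dicts, best first, with "confidence" (0 to 1); they miss things now and then, are a little off and sometimes report something else, mostly with a low value. They report only what shows in the picture. A call takes as long as a camera call. They do not tell look-alikes from the thing itself.
- silhouettes(camera, query): "pixels" (384x512 bool, what is visible of it) and "rect" ([left, top, right, bottom] in pixels, round what is visible of it).
The state is a dict: "time": time; "joint_positions": joint angles; "qvel": joint speeds; "joint_torque": joint torques, N m; "tool_pos": TCP position; "ee_rot": TCP orientation; "wrist_force": force on the tool from outside, world axes, zero at the start; "wrist_torque": the same for the moment, N m; "width": finger opening in m.
Only numpy, scipy, OpenCV 4.12 (cv2) and the standard library are available. Lean on these libraries where they do the work, as an engineer would, in place of code of your own. Each camera call takes 0.05 s, during which the arm holds its last target. There are 200 camera calls.

## Working session

There is one attempt and no reset: what is moved stays moved. The work goes in short steps, Python scripts to look and compute and a tool call to move; the robot and the scene stay as the last step left them, time stands still between calls to the robot, and variables do not carry over. Pictures are saved under pics/ and viewed, about 12 in all and at most 16, crops included, and the job is handed in when it is done.

Besides the shell and the picture viewer there is one more tool, called after ">>>" as name(argument=value, ...), one argument or row to a line, values as JSON. step_arm: Moves the arm, as the interface text tells. Its arguments: {"type":"object","properties":{"steps":{"type":"array"}},"required":["steps"]}

```bash
mkdir -p pics; ls
cat > h.py <<'E'
from bench import *
import numpy as np, cv2
from scipy.spatial.transform import Rotation as R
def cam(name):
    m=camera_model(name); K=np.array(m["intrinsics"]); o=np.array(m["origin"]); q=np.array(m["orientation"])
    if q.shape==(3,3): M=q
    elif q.size==4: M=None
    else: M=R.from_euler('xyz',q).as_matrix()
    return K,o,M
def cloud(name,depth):
    K,o,M=cam(name); v,u=np.mgrid[0:384,0:512]
    P=np.stack([(u-K[0,2])/K[0,0]*depth,(v-K[1,2])/K[1,1]*depth,depth],-1)
    return P@M.T+o
def proj(name,p):
    K,o,M=cam(name); c=(np.atleast_2d(p)-o)@M; return (c/c[:,2:])@K.T
def save(n,img,s=1.5): cv2.imwrite(f"pics/{n}.png",cv2.resize(img[...,::-1],None,fx=s,fy=s))
E
python3 - <<'E'
from h import *
print(get_obs())
for n in("scene","side","wrist"):
    print(n,camera_model(n)); p,d=snapshot(n); np.savez(f"{n}0.npz",p=p,d=d); save(n+"0",p)
    for q in ("bed","bar","buffer1","tray","console","selector","bushing","spray_can","tape_roll"):
        for s in silhouettes(n,q): 
            m=s["pixels"]&(d>0); P=cloud(n,d)[m]
            if len(P): print(n,q,round(s["confidence"],2),np.round(s["rect"]),m.sum(),np.round(np.median(P,0),3),"z95",np.round(np.percentile(P[:,2],95),3))
E
```

```text
pics
{'time': 0.0, 'joint_positions': array([-1.23406566e+00,  8.79612497e-02,  1.37228926e+00, -1.94870563e-05,
        1.68356700e+00, -1.03106788e-01]), 'qvel': array([ 0.00160796, -0.0001375 ,  0.00023401, -0.00013986, -0.00024977,
        0.00053691]), 'joint_torque': array([ 8.80465341e-04, -3.40177274e+01, -3.02424359e+01,  7.18888873e-02,
        3.29391507e-02, -1.60658506e-04]), 'tool_pos': array([ 0.23399358, -0.49714756,  0.21228298]), 'ee_rot': array([-3.13937762e+00, -2.09725995e-04,  4.39835056e-01]), 'wrist_force': array([ 0.28106102, -0.26476367, -1.05303416]), 'wrist_torque': array([ 0.01820028, -0.01529999,  0.04086494]), 'width': 0.09382079754284664}
scene {'intrinsics': array([[419.76837347,   0.        , 255.39569057],
       [  0.        , 419.76837347, 189.25310761],
       [  0.        ,   0.        ,   1.        ]]), 'origin': array([ 1.08055597, -0.63055938,  1.18811929]), 'orientation': array([-2.48574018, -0.01379914,  0.74665414])}
scene bed 0.64 [155. 139. 312. 264.] 4355 [ 0.464 -0.017  0.011] z95 0.016
scene buffer1 0.69 [244. 146. 257. 156.] 124 [0.3
[... 1816 characters left out ...]
] z95 0.095
side bushing 0.98 [213. 160. 235. 185.] 434 [0.668 0.009 0.041] z95 0.05
side bushing 0.67 [169. 194. 193. 215.] 322 [0.65  0.182 0.074] z95 0.095
side spray_can 0.24 [172. 196. 194. 215.] 299 [0.651 0.181 0.075] z95 0.095
side spray_can 0.17 [302. 113. 318. 128.] 177 [ 0.621 -0.326  0.026] z95 0.032
side tape_roll 0.8 [338.  99. 375. 127.] 608 [ 0.521 -0.434  0.024] z95 0.039
wrist {'intrinsics': array([[319.47317769,   0.        , 252.7608007 ],
       [  0.        , 319.47317769, 195.68935261],
       [  0.        ,   0.        ,   1.        ]]), 'origin': array([ 0.30908611, -0.46171152,  0.38521124]), 'orientation': array([ 2.85099224e+00, -1.17273673e-03, -1.13137028e+00])}
```

View pics/side0.png

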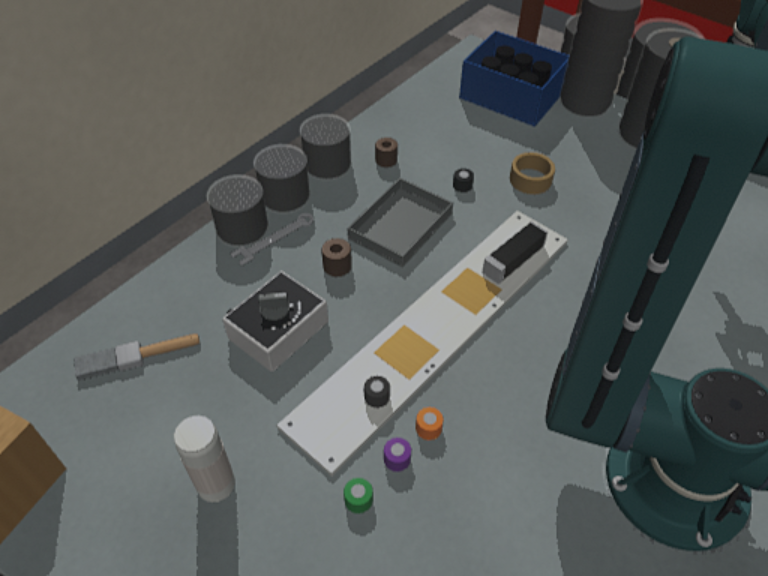

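View pics/scene0.png

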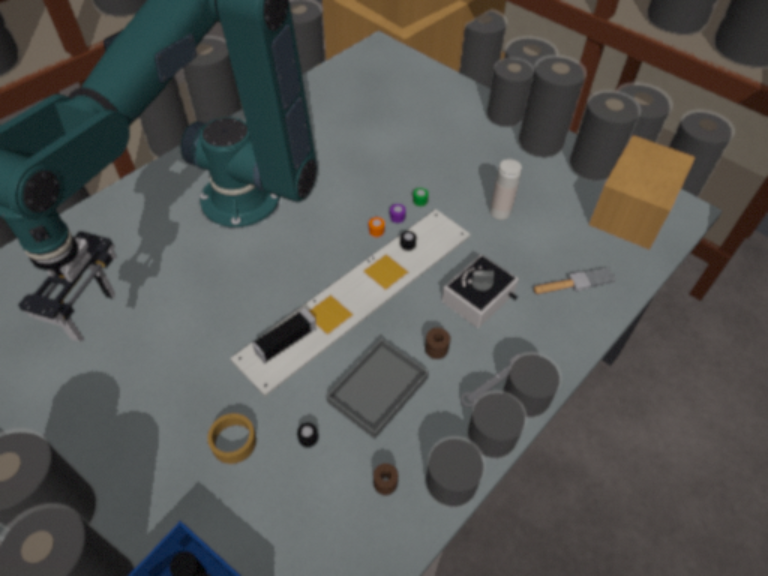

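The side view shows black buffers on the bed (376,390) and on the bench at the right (463,180). The look-alikes are orange (430,422), purple (397,453) and green (358,494), with more black pieces in the far blue crate (515,65). I choose the two black ones with steel discs. The selector is at (272,300), the tray at (400,222), the bar at (515,250) with its thick plate towards pad 1, and the bushing at (337,257).

Run:
```python
from h import *
z=np.load("side0.npz"); p,d=z["p"],z["d"]; P=cloud("side",d)
a=np.array([p[244:276,235:267],p[104:136,293:325]]); a=np.hstack([cv2.resize(x,(320,320),interpolation=3) for x in a])
b=cv2.resize(p[175:255,140:230],(360,320),interpolation=3)
cv2.imwrite("pics/crop.png",np.hstack([a[:,:640]*1,b])[...,::-1][:, :])
def rect(m):
    q=P[m][:,:2].astype(np.float32); r=cv2.minAreaRect(q*1000); return np.round(r[0],1),np.round(r[1],1),round(r[2],2)
hsv=cv2.cvtColor(p,cv2.COLOR_RGB2HSV)
box=(P[...,0]>.35)&(P[...,0]<.58)&(P[...,1]>-.35)&(P[...,1]<.35)
bed=box&(p.min(-1)>120)&(abs(P[...,2]-.011)<.006)
bed=cv2.morphologyEx(bed.astype(np.uint8),cv2.MORPH_OPEN,np.ones((3,3)))
n,l,s,c=cv2.connectedComponentsWithStats(bed); k=1+np.argmax(s[1:,4]); print("bed",s[k],rect(l==k), np.median(P[l==k][:,2]))
br=box&(hsv[...,0]>10)&(hsv[...,0]<30)&(hsv[...,1]>120)&(P[...,2]<.018)
n,l,s,c=cv2.connectedComponentsWithStats(br.astype(np.uint8))
for i in range(1,n):
    if s[i,4]>150: print("pad",s[i],rect(l==i),P[l==i].mean(0))
bar=box&(P[...,2]>.046)&(P[...,1]<-.05); print("bar top",bar.sum(),rect(bar),np.median(P[bar][:,2]))
con=(abs(P[...,2]-.06)<.006)&(abs(P[...,0]-.66)<.12)&(abs(P[...,1]-.17)<.12); print("console",con.sum(),rect(con))
kn=(P[...,2]>.088)&(abs(P[...,0]-.66)<.12)&(abs(P[...,1]-.17)<.12); print("knob",kn.sum(),rect(kn),P[kn].mean(0))
tr=(abs(P[...,2]-.029)<.006)&(abs(P[...,0]-.65)<.14)&(P[...,1]<-.05)&(P[...,1]>-.28); print("tray",tr.sum(),rect(tr))
for n,q in(("b_bed",(.438,.175,.044)),("b_r",(.627,-.333,.032))):
    m=(np.linalg.norm(P[...,:2]-q[:2],axis=-1)<.04)&(abs(P[...,2]-q[2])<.005); print(n,rect(m))
```

```text
bed [ 186  143  163  171 5755] (array([448.7,  -1.9]), array([639.3, 121.4]), 87.01) 0.010386439476516407
pad [295 179  39  30 595] (array([ 444.4, -105. ]), array([79.2, 76.7]), 86.17) [ 0.44413084 -0.10289819  0.0105942 ]
pad [250 217  42  35 753] (array([454.1,  76.5]), array([80.3, 77. ]), 87.9) [0.45337626 0.07726058 0.01095851]
bar top 532 (array([ 425.6, -215.4]), array([143.6,  42. ]), 83.39) 0.049516250896797065
console 1709 (array([656.1, 176.8]), array([141.1, 112.5]), 89.02)
knob 93 (array([657.5, 176.4]), array([44.7, 15.8]), 49.95) [0.65567355 0.17751883 0.0926735 ]
tray 322 (array([ 684.2, -176.2]), array([195.3, 222. ]), 4.24)
b_bed (array([434.7, 177.8]), array([37.8, 40. ]), 38.75)
b_r (array([ 622.5, -333.3]), array([37.3, 38.8]), 36.09)
```

View pics/crop.png

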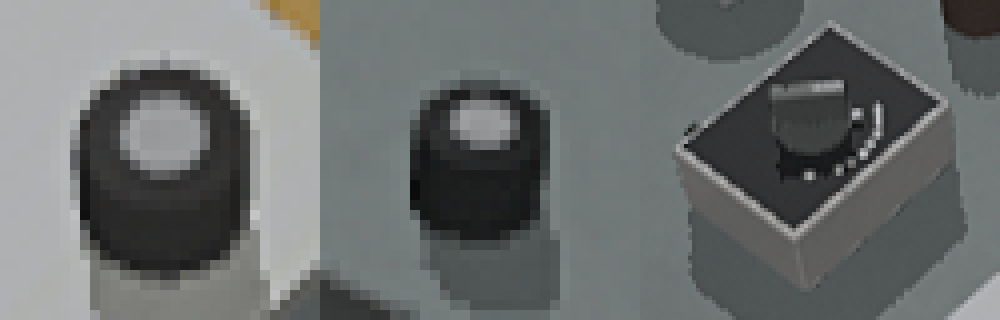

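The crop confirms both chosen pieces: black, with a steel disc on top. The selector's pointer is on the dash (off). First I fetch the buffer at the right.

Create g.py:
```python
# usage: g.py x y z yaw_deg [tilt_deg]: tilt>0 = fingertips lean to tool +x (about tool y), prints tool-frame shift/turn from now
import sys; from h import *
def tgt(yaw,tilt): return R.from_euler('xyz',[np.pi,0,np.radians(yaw)])*R.from_rotvec([0,np.radians(tilt),0])
if __name__=="__main__":
    a=[float(v) for v in sys.argv[1:]]+[0]; o=get_obs()
    R0=R.from_euler('xyz',o["ee_rot"]); p=np.array(o["tool_pos"])
    print("t",round(o["time"],2),"p",p.round(4),"rpy",np.degrees(o["ee_rot"]).round(1),"w",round(o["width"],4),"F",o["wrist_force"].round(1),"q",o["joint_positions"].round(2))
    s=R0.inv().apply(np.array(a[:3])-p); r=(R0.inv()*tgt(a[3],a[4])).as_rotvec()
    print("t",s.round(4),"a",r.round(4),"rows",max(np.linalg.norm(s)/.05,np.linalg.norm(r)/.15).round(1))
```

```text
(no output)
```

>>> step_arm(
  steps=[
    {"jaw": 1, "tx": 0.424, "ty": 0.018, "tz": 0.06},
    {"jaw": 1, "tx": 0.424, "ty": 0.018, "tz": 0.06},
    {"jaw": 1, "tx": 0.424, "ty": 0.018, "tz": 0.06},
    {"jaw": 1, "tx": 0.424, "ty": 0.018, "tz": 0.06},
    {"jaw": 1, "tx": 0.424, "ty": 0.018, "tz": 0.06},
    {"jaw": 1, "tx": 0.424, "ty": 0.018, "tz": 0.06},
    {"jaw": 1, "tx": 0.424, "ty": 0.018, "tz": 0.06},
    {"jaw": 1, "tx": 0.424, "ty": 0.018, "tz": 0.06},
  ],
)

```text
invalid input
```

```bash
python3 g.py .625 -.333 .013 25.2
python3 - <<'E'
from h import *
p,d=snapshot("wrist"); P=cloud("wrist",d)
for s in silhouettes("wrist","buffer1"):
    m=s["pixels"]&(d>0); top=m&(abs(P[...,2]-.032)<.006); print(s["confidence"],P[m].mean(0).round(3),cv2.minAreaRect(P[top][:,:2].astype(np.float32)*1000) if top.sum()>5 else "")
E
```

```text
t 1.5 p [ 0.2342 -0.4977  0.2135] rpy [180.   -0.   25.2] w 0.0937 F [-0.3 -0.7 -0.5] q [-1.23  0.09  1.37  0.    1.68 -0.1 ]
t [0.4238 0.0174 0.2005] a [ 0.0001 -0.     -0.    ] rows 9.4
```

>>> step_arm(
  steps=[
    {"jaw": 1, "tx": 0.424, "ty": 0.018, "tz": 0.06, "ax": 0, "ay": 0, "az": 0},
    {"jaw": 1, "tx": 0.424, "ty": 0.018, "tz": 0.06, "ax": 0, "ay": 0, "az": 0},
    {"jaw": 1, "tx": 0.424, "ty": 0.018, "tz": 0.06, "ax": 0, "ay": 0, "az": 0},
    {"jaw": 1, "tx": 0.424, "ty": 0.018, "tz": 0.06, "ax": 0, "ay": 0, "az": 0},
    {"jaw": 1, "tx": 0.424, "ty": 0.018, "tz": 0.06, "ax": 0, "ay": 0, "az": 0},
    {"jaw": 1, "tx": 0.424, "ty": 0.018, "tz": 0.06, "ax": 0, "ay": 0, "az": 0},
    {"jaw": 1, "tx": 0.424, "ty": 0.018, "tz": 0.06, "ax": 0, "ay": 0, "az": 0},
    {"jaw": 1, "tx": 0.424, "ty": 0.018, "tz": 0.06, "ax": 0, "ay": 0, "az": 0},
  ],
)

```text
time: 2.4
tool_pos: [0.6011, -0.3433, 0.1572]
ee_rot: [3.141, 0.0, 0.44]
wrist_force: [0.6, -0.1, 0.1]
width: 0.0938
```

```bash
python3 g.py .625 -.333 .013 25.2
cat > wb.py <<'E'
from h import *
p,d=snapshot("wrist"); P=cloud("wrist",d)
for s in silhouettes("wrist","buffer1"):
    m=s["pixels"]&(d>0); z=np.percentile(P[m][:,2],90); top=m&(abs(P[...,2]-z)<.005); print(round(s["confidence"],2),"topz",z.round(3),cv2.minAreaRect(P[top][:,:2].astype(np.float32)*1000)[:2],p[m].mean(0).round())
E
python3 wb.py
```

```text
t 2.4 p [ 0.6011 -0.3433  0.1572] rpy [180.    0.   25.2] w 0.0938 F [ 0.6 -0.1  0.1] q [-0.6   0.42  1.07 -0.    1.65  0.53]
t [0.026  0.0008 0.1442] a [0.0003 0.0001 0.0001] rows 2.9
0.83 topz 0.03 ((631.695556640625, -330.8135070800781), (39.24610137939453, 39.81296157836914)) [56. 55. 57.]
```

>>> step_arm(
  steps=[
    {"jaw": 1, "tx": 0.03, "ty": 0.002, "tz": 0.03, "ax": 0, "ay": 0, "az": 0},
    {"jaw": 1, "tx": 0.03, "ty": 0.002, "tz": 0.08, "ax": 0, "ay": 0, "az": 0},
    {"jaw": 1, "tx": 0.03, "ty": 0.002, "tz": 0.125, "ax": 0, "ay": 0, "az": 0},
    {"jaw": 1, "tx": 0.03, "ty": 0.002, "tz": 0.143, "ax": 0, "ay": 0, "az": 0},
    {"jaw": 0.3, "tx": 0.03, "ty": 0.002, "tz": 0.143, "ax": 0, "ay": 0, "az": 0},
    {"jaw": 0.3, "tx": 0.03, "ty": 0.002, "tz": 0.143, "ax": 0, "ay": 0, "az": 0},
    {"jaw": 0.3, "tx": 0.03, "ty": 0.002, "tz": 0.143, "ax": 0, "ay": 0, "az": 0},
    {"jaw": 0.3, "tx": 0.03, "ty": 0.002, "tz": 0.143, "ax": 0, "ay": 0, "az": 0},
  ],
)

```text
time: 3.3
tool_pos: [0.6311, -0.3286, 0.011]
ee_rot: [-3.137, -0.0, 0.446]
wrist_force: [-0.4, -0.6, 0.5]
width: 0.0654
```

```bash
python3 g.py .64 -.20 .12 25.2
```

```text
t 3.3 p [ 0.6311 -0.3286  0.011 ] rpy [-179.8   -0.    25.6] w 0.0654 F [-0.4 -0.6  0.5] q [-0.56  0.55  1.19  0.    1.41  0.56]
t [ 0.0636 -0.1126 -0.1085] a [-0.0042 -0.0003  0.0066] rows 3.4
```

>>> step_arm(
  steps=[
    {"jaw": 0.3, "tx": 0, "ty": 0, "tz": 0, "ax": 0, "ay": 0, "az": 0},
    {"jaw": 0.3, "tx": 0, "ty": 0, "tz": 0, "ax": 0, "ay": 0, "az": 0},
    {"jaw": 0.3, "tx": 0, "ty": 0, "tz": 0, "ax": 0, "ay": 0, "az": 0},
    {"jaw": 0.3, "tx": 0, "ty": 0, "tz": 0, "ax": 0, "ay": 0, "az": 0},
    {"jaw": 0.3, "tx": 0, "ty": 0, "tz": -0.05, "ax": 0, "ay": 0, "az": 0},
    {"jaw": 0.3, "tx": 0, "ty": 0, "tz": -0.09, "ax": 0, "ay": 0, "az": 0},
    {"jaw": 0.3, "tx": 0.03, "ty": -0.05, "tz": -0.09, "ax": 0, "ay": 0, "az": 0},
    {"jaw": 0.3, "tx": 0.055, "ty": -0.09, "tz": -0.09, "ax": 0, "ay": 0, "az": 0},
  ],
)

```text
time: 4.1
tool_pos: [0.6423, -0.2302, 0.104]
ee_rot: [-3.141, -0.004, 0.443]
wrist_force: [-0.4, 2.2, -1.5]
width: 0.0411
```

```bash
python3 g.py .645 -.205 .02 25.2
```

```text
t 4.1 p [ 0.6423 -0.2302  0.104 ] rpy [-180.    -0.2   25.4] w 0.0411 F [-0.4  2.2 -1.5] q [-0.43  0.42  1.18  0.    1.54  0.7 ]
t [ 0.013  -0.0215  0.084 ] a [-0.0008 -0.0038  0.0031] rows 1.8
```

>>> step_arm(
  steps=[
    {"jaw": 0.3, "tx": 0.013, "ty": -0.022, "tz": 0.03, "ax": 0, "ay": 0, "az": 0},
    {"jaw": 0.3, "tx": 0.013, "ty": -0.022, "tz": 0.07, "ax": 0, "ay": 0, "az": 0},
    {"jaw": 0.3, "tx": 0.013, "ty": -0.022, "tz": 0.085, "ax": 0, "ay": 0, "az": 0},
    {"jaw": 0.3, "tx": 0.013, "ty": -0.022, "tz": 0.085, "ax": 0, "ay": 0, "az": 0},
    {"jaw": 0.6, "tx": 0.013, "ty": -0.022, "tz": 0.085, "ax": 0, "ay": 0, "az": 0},
    {"jaw": 0.6, "tx": 0.013, "ty": -0.022, "tz": 0.085, "ax": 0, "ay": 0, "az": 0},
    {"jaw": 0.6, "tx": 0.013, "ty": -0.022, "tz": 0.04, "ax": 0, "ay": 0, "az": 0},
    {"jaw": 0.6, "tx": 0.013, "ty": -0.022, "tz": -0.03, "ax": 0, "ay": 0, "az": 0},
  ],
)

```text
time: 4.9
tool_pos: [0.6433, -0.2052, 0.1138]
ee_rot: [-3.138, -0.001, 0.442]
wrist_force: [0.2, -0.6, 0.0]
width: 0.0562
```

```bash
python3 g.py .437 .176 .13 60
```

```text
t 4.9 p [ 0.6433 -0.2052  0.1138] rpy [-1.798e+02 -1.000e-01  2.530e+01] w 0.0562 F [ 0.2 -0.6  0. ] q [-0.39  0.4   1.19  0.    1.56  0.73]
t [-0.0235 -0.4329 -0.0147] a [-0.0031 -0.0021 -0.6054] rows 8.7
```

>>> step_arm(
  steps=[
    {"jaw": 0.8, "tx": -0.024, "ty": -0.433, "tz": -0.04, "ax": 0, "ay": 0, "az": -0.6},
    {"jaw": 0.8, "tx": -0.024, "ty": -0.433, "tz": -0.04, "ax": 0, "ay": 0, "az": -0.6},
    {"jaw": 0.8, "tx": -0.024, "ty": -0.433, "tz": -0.04, "ax": 0, "ay": 0, "az": -0.6},
    {"jaw": 0.8, "tx": -0.024, "ty": -0.433, "tz": -0.04, "ax": 0, "ay": 0, "az": -0.6},
    {"jaw": 0.8, "tx": -0.024, "ty": -0.433, "tz": -0.04, "ax": 0, "ay": 0, "az": -0.6},
    {"jaw": 0.8, "tx": -0.024, "ty": -0.433, "tz": -0.04, "ax": 0, "ay": 0, "az": -0.6},
    {"jaw": 0.8, "tx": -0.024, "ty": -0.433, "tz": -0.03, "ax": 0, "ay": 0, "az": -0.6},
    {"jaw": 0.8, "tx": -0.024, "ty": -0.433, "tz": -0.02, "ax": 0, "ay": 0, "az": -0.6},
  ],
)

```text
time: 5.7
tool_pos: [0.4542, 0.1461, 0.1422]
ee_rot: [3.139, -0.008, 1.04]
wrist_force: [0.7, 0.6, 0.4]
width: 0.0751
```

```bash
python3 g.py .437 .176 .026 60; python3 wb.py
```

```text
t 5.7 p [0.4542 0.1461 0.1422] rpy [179.8  -0.4  59.6] w 0.0751 F [0.7 0.6 0.4] q [ 0.19 -0.06  1.66  0.    1.53  0.72]
t [ 0.0162 -0.0303  0.1162] a [ 0.003  -0.0075 -0.007 ] rows 2.4
0.84 topz 0.044 ((430.49993896484375, 182.39077758789062), (40.81222915649414, 40.61970520019531)) [48. 47. 49.]
0.78 topz 0.033 ((344.9675598144531, 326.981689453125), (40.568782806396484, 41.378787994384766)) [ 28. 102.  51.]
0.7 topz 0.033 ((342.45330810546875, 241.56422424316406), (40.2183723449707, 40.379920959472656)) [69. 37. 86.]
0.66 topz 0.033 ((335.3088073730469, 170.94485473632812), (41.16495895385742, 38.18168258666992)) [159.  85.  30.]
```

>>> step_arm(
  steps=[
    {"jaw": 0.8, "tx": 0.019, "ty": -0.035, "tz": 0.01, "ax": 0, "ay": 0, "az": 0},
    {"jaw": 0.8, "tx": 0.019, "ty": -0.035, "tz": 0.06, "ax": 0, "ay": 0, "az": 0},
    {"jaw": 0.8, "tx": 0.019, "ty": -0.035, "tz": 0.1, "ax": 0, "ay": 0, "az": 0},
    {"jaw": 0.8, "tx": 0.019, "ty": -0.035, "tz": 0.117, "ax": 0, "ay": 0, "az": 0},
    {"jaw": 0.3, "tx": 0.019, "ty": -0.035, "tz": 0.117, "ax": 0, "ay": 0, "az": 0},
    {"jaw": 0.3, "tx": 0.019, "ty": -0.035, "tz": 0.117, "ax": 0, "ay": 0, "az": 0},
    {"jaw": 0.3, "tx": 0.019, "ty": -0.035, "tz": 0.117, "ax": 0, "ay": 0, "az": 0},
    {"jaw": 0.3, "tx": 0.019, "ty": -0.035, "tz": 0.117, "ax": 0, "ay": 0, "az": 0},
  ],
)

```text
time: 6.6
tool_pos: [0.4325, 0.1835, 0.0256]
ee_rot: [3.14, -0.009, 1.048]
wrist_force: [0.8, -0.0, 1.3]
width: 0.0467
```

>>> step_arm(
  steps=[
    {"jaw": 0.3, "tx": 0, "ty": 0, "tz": 0, "ax": 0, "ay": 0, "az": 0},
    {"jaw": 0.3, "tx": 0, "ty": 0, "tz": 0, "ax": 0, "ay": 0, "az": 0},
    {"jaw": 0.3, "tx": 0, "ty": 0, "tz": -0.04, "ax": 0, "ay": 0, "az": 0},
    {"jaw": 0.3, "tx": 0, "ty": 0, "tz": -0.08, "ax": 0, "ay": 0, "az": 0},
  ],
)

```text
time: 7.0
tool_pos: [0.4304, 0.1826, 0.1049]
ee_rot: [-3.139, -0.005, 1.048]
wrist_force: [0.6, 0.2, 0.2]
width: 0.0414
```

```bash
python3 g.py .655 -.125 .12 25
```

```text
t 7.0 p [0.4304 0.1826 0.1049] rpy [-179.9   -0.3   60. ] w 0.0414 F [0.6 0.2 0.2] q [ 0.28 -0.05  1.73  0.01  1.46  0.8 ]
t [-0.1542  0.3481 -0.0167] a [-0.0038 -0.0046  0.6116] rows 7.6
```

>>> step_arm(
  steps=[
    {"jaw": 0.3, "tx": -0.154, "ty": 0.348, "tz": -0.02, "ax": 0, "ay": 0, "az": 0.61},
    {"jaw": 0.3, "tx": -0.154, "ty": 0.348, "tz": -0.02, "ax": 0, "ay": 0, "az": 0.61},
    {"jaw": 0.3, "tx": -0.154, "ty": 0.348, "tz": -0.02, "ax": 0, "ay": 0, "az": 0.61},
    {"jaw": 0.3, "tx": -0.154, "ty": 0.348, "tz": -0.02, "ax": 0, "ay": 0, "az": 0.61},
    {"jaw": 0.3, "tx": -0.154, "ty": 0.348, "tz": -0.02, "ax": 0, "ay": 0, "az": 0.61},
    {"jaw": 0.3, "tx": -0.154, "ty": 0.348, "tz": -0.02, "ax": 0, "ay": 0, "az": 0.61},
    {"jaw": 0.3, "tx": -0.154, "ty": 0.348, "tz": -0.02, "ax": 0, "ay": 0, "az": 0.61},
    {"jaw": 0.3, "tx": -0.154, "ty": 0.348, "tz": -0.02, "ax": 0, "ay": 0, "az": 0.61},
  ],
)

```text
time: 7.8
tool_pos: [0.6562, -0.128, 0.1227]
ee_rot: [-3.137, -0.003, 0.436]
wrist_force: [-0.6, 0.5, -0.4]
width: 0.0414
```

```bash
python3 g.py .655 -.125 .02 25
python3 - <<'E'
from h import *
p,d=snapshot("side");P=cloud("side",d)
for s in silhouettes("side","buffer1"):
    m=s["pixels"]&(d>0);print(round(s["confidence"],2),P[m].mean(0).round(3),p[m].mean(0).round())
E
```

```text
t 7.8 p [ 0.6562 -0.128   0.1227] rpy [-179.7   -0.2   25. ] w 0.0414 F [-0.6  0.5 -0.4] q [-0.28  0.38  1.2   0.01  1.57  0.86]
t [-1.000e-04 -2.800e-03  1.027e-01] a [-0.0045 -0.0027 -0.0008] rows 2.1
0.79 [0.347 0.325 0.028] [ 74. 122.  85.]
0.77 [0.343 0.24  0.024] [ 93.  71. 108.]
0.74 [ 0.421 -0.206  0.042] [58. 58. 58.]
0.6 [ 0.635 -0.123  0.129] [33. 34. 34.]
0.58 [0.337 0.169 0.027] [128.  81.  55.]
0.47 [ 0.629 -0.2    0.026] [58. 59. 59.]
```

Lower and release, then raise and head for the knob.

>>> step_arm(
  steps=[
    {"jaw": 0.3, "tx": 0, "ty": -0.003, "tz": 0.045, "ax": 0, "ay": 0, "az": 0},
    {"jaw": 0.3, "tx": 0, "ty": -0.003, "tz": 0.085, "ax": 0, "ay": 0, "az": 0},
    {"jaw": 0.3, "tx": 0, "ty": -0.003, "tz": 0.104, "ax": 0, "ay": 0, "az": 0},
    {"jaw": 0.3, "tx": 0, "ty": -0.003, "tz": 0.104, "ax": 0, "ay": 0, "az": 0},
    {"jaw": 0.6, "tx": 0, "ty": -0.003, "tz": 0.104, "ax": 0, "ay": 0, "az": 0},
    {"jaw": 0.6, "tx": 0, "ty": -0.003, "tz": 0.104, "ax": 0, "ay": 0, "az": 0},
    {"jaw": 0.6, "tx": 0, "ty": -0.003, "tz": 0.05, "ax": 0, "ay": 0, "az": 0},
    {"jaw": 0.6, "tx": 0, "ty": -0.003, "tz": 0, "ax": 0, "ay": 0, "az": 0},
  ],
)

```text
time: 8.7
tool_pos: [0.6535, -0.1252, 0.1172]
ee_rot: [-3.134, 0.001, 0.434]
wrist_force: [0.6, -0.9, 0.2]
width: 0.0564
```

```bash
python3 g.py .62 .14 .22 110;python3 g.py .657 .177 .15 -133
```

```text
t 8.7 p [ 0.6535 -0.1252  0.1172] rpy [-1.796e+02  1.000e-01  2.490e+01] w 0.0564 F [ 0.6 -0.9  0.2] q [-0.28  0.38  1.21  0.    1.56  0.86]
t [ 0.0809 -0.2555 -0.1009] a [-0.007  -0.0046 -1.4861] rows 9.9
t 8.7 p [ 0.6535 -0.1252  0.1172] rpy [-1.796e+02  1.000e-01  2.490e+01] w 0.0564 F [ 0.6 -0.9  0.2] q [-0.28  0.38  1.21  0.    1.56  0.86]
t [ 0.1302 -0.273  -0.0309] a [-4.000e-04  1.060e-02  2.755e+00] rows 18.4
```

>>> step_arm(
  steps=[
    {"jaw": 0.6, "tx": 0.08, "ty": -0.255, "tz": -0.08, "ax": 0, "ay": 0, "az": -1.2},
    {"jaw": 0.6, "tx": 0.08, "ty": -0.255, "tz": -0.08, "ax": 0, "ay": 0, "az": -1.2},
    {"jaw": 0.6, "tx": 0.08, "ty": -0.255, "tz": -0.08, "ax": 0, "ay": 0, "az": -1.2},
    {"jaw": 0.6, "tx": 0.08, "ty": -0.255, "tz": -0.08, "ax": 0, "ay": 0, "az": -1.2},
    {"jaw": 0.6, "tx": 0.08, "ty": -0.255, "tz": -0.08, "ax": 0, "ay": 0, "az": -1.2},
    {"jaw": 0.6, "tx": 0.08, "ty": -0.255, "tz": -0.08, "ax": 0, "ay": 0, "az": -1.2},
    {"jaw": 0.6, "tx": 0.08, "ty": -0.255, "tz": -0.08, "ax": 0, "ay": 0, "az": -1.2},
    {"jaw": 0.6, "tx": 0.08, "ty": -0.255, "tz": -0.08, "ax": 0, "ay": 0, "az": -1.2},
  ],
)

```text
time: 9.5
tool_pos: [0.6191, 0.1411, 0.2007]
ee_rot: [-3.14, -0.007, 1.643]
wrist_force: [0.8, -0.8, -0.3]
width: 0.0565
```

>>> step_arm(
  steps=[
    {"jaw": 0.6, "tx": 0, "ty": 0, "tz": 0, "ax": 0, "ay": 0, "az": -1.2},
    {"jaw": 0.6, "tx": 0, "ty": 0, "tz": 0, "ax": 0, "ay": 0, "az": -1.2},
    {"jaw": 0.6, "tx": 0, "ty": 0, "tz": 0, "ax": 0, "ay": 0, "az": -1.2},
    {"jaw": 0.6, "tx": 0, "ty": 0, "tz": 0, "ax": 0, "ay": 0, "az": -1.2},
    {"jaw": 0.6, "tx": 0, "ty": 0, "tz": 0, "ax": 0, "ay": 0, "az": -1.2},
    {"jaw": 0.6, "tx": 0, "ty": 0, "tz": 0, "ax": 0, "ay": 0, "az": -1.2},
    {"jaw": 0.6, "tx": 0, "ty": 0, "tz": 0, "ax": 0, "ay": 0, "az": -1.2},
    {"jaw": 0.6, "tx": 0, "ty": 0, "tz": 0, "ax": 0, "ay": 0, "az": -1.2},
  ],
)

```text
time: 10.3
tool_pos: [0.6191, 0.1414, 0.2015]
ee_rot: [3.135, -0.003, 2.84]
wrist_force: [-0.6, 0.0, 0.7]
width: 0.0567
```

```bash
cat > knob.py <<'E'
from h import *
p,d=snapshot("wrist"); P=cloud("wrist",d); save("k%d"%int(get_obs()["time"]*10),p,1)
m=(P[...,2]>.086)&(P[...,2]<.11)&(np.hypot(P[...,0]-.657,P[...,1]-.177)<.05)
if m.sum()>20: print("knob bar",m.sum(),cv2.minAreaRect(P[m][:,:2].astype(np.float32)*1000),np.median(P[m],0).round(4))
E
python3 knob.py; python3 g.py .657 .177 .085 -133
```

```text
knob bar 578 ((657.015380859375, 173.95689392089844), (46.37005615234375, 12.56662368774414), 48.32723617553711) [0.6529 0.1709 0.0951]
t 10.35 p [0.6191 0.1413 0.2015] rpy [ 1.796e+02 -1.000e-01  1.629e+02] w 0.0561 F [-0.1 -0.4  0.1] q [ 0.13  0.28  1.17  0.01  1.69 -1.14]
t [-0.0261  0.0445  0.1168] a [ 0.0071  0.0014 -1.1182] rows 7.5
```

>>> step_arm(
  steps=[
    {"jaw": 0.4, "tx": -0.026, "ty": 0.043, "tz": 0.06, "ax": 0, "ay": 0, "az": -1.135},
    {"jaw": 0.4, "tx": -0.026, "ty": 0.043, "tz": 0.06, "ax": 0, "ay": 0, "az": -1.135},
    {"jaw": 0.4, "tx": -0.026, "ty": 0.043, "tz": 0.06, "ax": 0, "ay": 0, "az": -1.135},
    {"jaw": 0.4, "tx": -0.026, "ty": 0.043, "tz": 0.06, "ax": 0, "ay": 0, "az": -1.135},
    {"jaw": 0.4, "tx": -0.026, "ty": 0.043, "tz": 0.06, "ax": 0, "ay": 0, "az": -1.135},
    {"jaw": 0.4, "tx": -0.026, "ty": 0.043, "tz": 0.06, "ax": 0, "ay": 0, "az": -1.135},
    {"jaw": 0.4, "tx": -0.026, "ty": 0.043, "tz": 0.06, "ax": 0, "ay": 0, "az": -1.135},
    {"jaw": 0.4, "tx": -0.026, "ty": 0.043, "tz": 0.06, "ax": 0, "ay": 0, "az": -1.135},
  ],
)

```text
time: 11.15
tool_pos: [0.6566, 0.1755, 0.1424]
ee_rot: [3.137, 0.006, -2.302]
wrist_force: [0.4, 0.2, -0.1]
width: 0.0378
```

```bash
python3 knob.py; python3 g.py .657 .175 .078 -132
```

```text
knob bar 992 ((657.7935791015625, 173.4554901123047), (46.31110763549805, 11.997594833374023), 46.479915618896484) [0.656  0.1715 0.0952]
t 11.2 p [0.6566 0.1755 0.1424] rpy [ 179.7    0.3 -131.8] w 0.0374 F [-0.2 -0.1  0.2] q [ 0.17  0.4   1.14  0.01  1.61 -2.24]
t [ 0.0004 -0.0009  0.0644] a [0.0044 0.0056 0.0034] rows 1.3
```

>>> step_arm(
  steps=[
    {"jaw": 0.4, "tx": 0, "ty": -0.001, "tz": 0.04, "ax": 0, "ay": 0, "az": 0},
    {"jaw": 0.4, "tx": 0, "ty": -0.001, "tz": 0.064, "ax": 0, "ay": 0, "az": 0},
    {"jaw": 0.4, "tx": 0, "ty": -0.001, "tz": 0.064, "ax": 0, "ay": 0, "az": 0},
    {"jaw": 0.05, "tx": 0, "ty": -0.001, "tz": 0.064, "ax": 0, "ay": 0, "az": 0},
    {"jaw": 0.05, "tx": 0, "ty": -0.001, "tz": 0.064, "ax": 0, "ay": 0, "az": 0},
    {"jaw": 0.05, "tx": 0, "ty": -0.001, "tz": 0.064, "ax": 0, "ay": 0, "az": 0},
    {"jaw": 0.05, "tx": 0, "ty": -0.001, "tz": 0.064, "ax": 0, "ay": 0, "az": 0},
    {"jaw": 0.05, "tx": 0, "ty": -0.001, "tz": 0.064, "ax": 0, "ay": 0, "az": 0},
  ],
)

```text
time: 12.0
tool_pos: [0.6588, 0.1741, 0.0789]
ee_rot: [3.141, 0.007, -2.302]
wrist_force: [4.4, -2.5, 0.5]
width: 0.0117
```

>>> step_arm(
  steps=[
    {"jaw": 0.05, "tx": 0, "ty": 0, "tz": 0, "ax": 0, "ay": 0, "az": 0.12},
    {"jaw": 0.05, "tx": 0, "ty": 0, "tz": 0, "ax": 0, "ay": 0, "az": 0.24},
    {"jaw": 0.05, "tx": 0, "ty": 0, "tz": 0, "ax": 0, "ay": 0, "az": 0.36},
    {"jaw": 0.05, "tx": 0, "ty": 0, "tz": 0, "ax": 0, "ay": 0, "az": 0.48},
    {"jaw": 0.05, "tx": 0, "ty": 0, "tz": 0, "ax": 0, "ay": 0, "az": 0.6},
    {"jaw": 0.05, "tx": 0, "ty": 0, "tz": 0, "ax": 0, "ay": 0, "az": 0.72},
    {"jaw": 0.05, "tx": 0, "ty": 0, "tz": 0, "ax": 0, "ay": 0, "az": 0.84},
    {"jaw": 0.05, "tx": 0, "ty": 0, "tz": 0, "ax": 0, "ay": 0, "az": 0.96},
  ],
)

```text
time: 12.8
tool_pos: [0.6589, 0.1739, 0.0789]
ee_rot: [3.136, 0.003, 3.016]
wrist_force: [2.4, -1.3, -0.2]
width: 0.0119
```

```bash
python3 g.py .657 .175 .078 131.5
```

```text
t 12.8 p [0.6589 0.1739 0.0789] rpy [179.7   0.2 172.8] w 0.0119 F [ 2.4 -1.3 -0.2] q [ 0.17  0.43  1.22  0.    1.49 -1.27]
t [0.002  0.0009 0.0009] a [0.0065 0.001  0.7212] rows 4.8
```

>>> step_arm(
  steps=[
    {"jaw": 0.05, "tx": 0, "ty": 0, "tz": 0, "ax": 0, "ay": 0, "az": 0.14},
    {"jaw": 0.05, "tx": 0, "ty": 0, "tz": 0, "ax": 0, "ay": 0, "az": 0.28},
    {"jaw": 0.05, "tx": 0, "ty": 0, "tz": 0, "ax": 0, "ay": 0, "az": 0.42},
    {"jaw": 0.05, "tx": 0, "ty": 0, "tz": 0, "ax": 0, "ay": 0, "az": 0.56},
    {"jaw": 0.05, "tx": 0, "ty": 0, "tz": 0, "ax": 0, "ay": 0, "az": 0.7},
    {"jaw": 0.05, "tx": 0, "ty": 0, "tz": 0, "ax": 0, "ay": 0, "az": 0.73},
    {"jaw": 0.05, "tx": 0, "ty": 0, "tz": 0, "ax": 0, "ay": 0, "az": 0.73},
    {"jaw": 0.4, "tx": 0, "ty": 0, "tz": 0, "ax": 0, "ay": 0, "az": 0.73},
  ],
)

```text
time: 13.6
tool_pos: [0.6584, 0.1743, 0.0788]
ee_rot: [3.136, -0.003, 2.288]
wrist_force: [0.1, 0.2, 0.6]
width: 0.0169
```

>>> step_arm(
  steps=[
    {"jaw": 0.4, "tx": 0, "ty": 0, "tz": 0, "ax": 0, "ay": 0, "az": 0},
    {"jaw": 0.4, "tx": 0, "ty": 0, "tz": 0, "ax": 0, "ay": 0, "az": 0},
    {"jaw": 0.6, "tx": 0, "ty": 0, "tz": -0.05, "ax": 0, "ay": 0, "az": 0},
    {"jaw": 0.6, "tx": 0, "ty": 0, "tz": -0.09, "ax": 0, "ay": 0, "az": 0},
  ],
)

```text
time: 14.0
tool_pos: [0.6571, 0.1739, 0.1686]
ee_rot: [3.138, -0.005, 2.289]
wrist_force: [0.5, 0.4, 0.6]
width: 0.0481
```

```bash
python3 knob.py; python3 g.py .40 -.25 .2 83.5; python3 g.py .42 -.15 .2 87 -45
```

```text
knob bar 847 ((662.5021362304688, 174.94287109375), (11.9429292678833, 46.02400207519531), 42.085453033447266) [0.6606 0.1769 0.106 ]
t 14.05 p [0.661  0.1746 0.1793] rpy [179.    0.2 131.1] w 0.0523 F [ 1.7 -0.1  5. ] q [ 0.17  0.38  1.08  0.01  1.66 -0.55]
t [-0.1481 -0.4755 -0.0285] a [ 0.0179 -0.004   0.8315] rows 10.0
t 14.05 p [0.661  0.1746 0.1793] rpy [179.    0.2 131.1] w 0.0523 F [ 1.7 -0.1  5. ] q [ 0.17  0.38  1.08  0.01  1.66 -0.55]
t [-0.086  -0.3946 -0.0273] a [ 0.3193 -0.7488  0.7227] rows 8.1
```

>>> step_arm(
  steps=[
    {"jaw": 0.8, "tx": -0.17, "ty": -0.467, "tz": -0.03, "ax": 0, "ay": 0, "az": 0.83},
    {"jaw": 0.8, "tx": -0.17, "ty": -0.467, "tz": -0.03, "ax": 0, "ay": 0, "az": 0.83},
    {"jaw": 0.8, "tx": -0.17, "ty": -0.467, "tz": -0.03, "ax": 0, "ay": 0, "az": 0.83},
    {"jaw": 0.8, "tx": -0.17, "ty": -0.467, "tz": -0.03, "ax": 0, "ay": 0, "az": 0.83},
    {"jaw": 0.8, "tx": -0.17, "ty": -0.467, "tz": -0.03, "ax": 0, "ay": 0, "az": 0.83},
    {"jaw": 0.8, "tx": -0.17, "ty": -0.467, "tz": -0.03, "ax": 0, "ay": 0, "az": 0.83},
    {"jaw": 0.8, "tx": -0.17, "ty": -0.467, "tz": -0.03, "ax": 0, "ay": 0, "az": 0.83},
    {"jaw": 0.8, "tx": -0.17, "ty": -0.467, "tz": -0.03, "ax": 0, "ay": 0, "az": 0.83},
  ],
)

```text
time: 14.85
tool_pos: [0.4656, -0.1777, 0.1956]
ee_rot: [3.126, -0.011, 1.46]
wrist_force: [0.3, -0.8, -0.2]
width: 0.075
```

```bash
cat > lk.py <<'E'
# wrist look: bar top rect (z given), pads
import sys; from h import *
zt=float(sys.argv[1]) if len(sys.argv)>1 else .052
p,d=snapshot("wrist"); P=cloud("wrist",d); save("w%d"%int(get_obs()["time"]*100),p,1); hsv=cv2.cvtColor(p,cv2.COLOR_RGB2HSV)
inb=(abs(P[...,0]-.45)<.09)&(P[...,1]>-.36)&(P[...,1]<.36)&(d>0)
m=inb&(abs(P[...,2]-zt)<.007)
n,l,s,c=cv2.connectedComponentsWithStats(cv2.morphologyEx(m.astype(np.uint8),cv2.MORPH_OPEN,np.ones((3,3))))
for i in range(1,n):
    if s[i,4]>200: print("top",s[i],cv2.minAreaRect(P[l==i][:,:2].astype(np.float32)*1000),P[l==i].mean(0).round(4))
br=inb&(hsv[...,0]>10)&(hsv[...,0]<30)&(hsv[...,1]>110)&(abs(P[...,2]-.012)<.008)
n,l,s,c=cv2.connectedComponentsWithStats(br.astype(np.uint8))
for i in range(1,n):
    if s[i,4]>200: print("pad",s[i],cv2.minAreaRect(P[l==i][:,:2].astype(np.float32)*1000))
E
python3 lk.py; python3 g.py .42 -.265 .12 83.5 45
```

```text
top [ 196  162   42  125 4653] ((421.2425231933594, -225.63328552246094), (140.05580139160156, 40.025489807128906), 83.1148452758789) [ 0.4219 -0.2211  0.0529]
pad [ 183   74   79   80 5605] ((440.4550476074219, -112.20130920410156), (79.65558624267578, 79.70622253417969), 86.46155548095703)
t 14.9 p [ 0.4625 -0.1846  0.1963] rpy [179.2  -0.2  83.2] w 0.0754 F [-1.7 -3.1 -0.6] q [-0.5  -0.03  1.53  0.01  1.64 -0.38]
t [-0.0851 -0.0336  0.0755] a [ 1.470e-02  7.818e-01 -1.000e-04] rows 5.2
```

```bash
python3 g.py .414 -.313 .095 83.5 45
```

```text
t 14.9 p [ 0.4625 -0.1846  0.1963] rpy [179.2  -0.2  83.2] w 0.0754 F [-1.7 -3.1 -0.6] q [-0.5  -0.03  1.53  0.01  1.64 -0.38]
t [-0.1336 -0.0342  0.1004] a [ 1.470e-02  7.818e-01 -1.000e-04] rows 5.2
```

>>> step_arm(
  steps=[
    {"jaw": 0.8, "tx": -0.134, "ty": -0.034, "tz": 0, "ax": 0, "ay": 0.78, "az": 0},
    {"jaw": 0.8, "tx": -0.134, "ty": -0.034, "tz": 0, "ax": 0, "ay": 0.78, "az": 0},
    {"jaw": 0.8, "tx": -0.134, "ty": -0.034, "tz": 0.03, "ax": 0, "ay": 0.78, "az": 0},
    {"jaw": 0.8, "tx": -0.134, "ty": -0.034, "tz": 0.06, "ax": 0, "ay": 0.78, "az": 0},
    {"jaw": 0.8, "tx": -0.134, "ty": -0.034, "tz": 0.09, "ax": 0, "ay": 0.78, "az": 0},
    {"jaw": 0.8, "tx": -0.134, "ty": -0.034, "tz": 0.1, "ax": 0, "ay": 0.78, "az": 0},
    {"jaw": 0.8, "tx": -0.134, "ty": -0.034, "tz": 0.1, "ax": 0, "ay": 0.78, "az": 0},
    {"jaw": 0.8, "tx": -0.134, "ty": -0.034, "tz": 0.1, "ax": 0, "ay": 0.78, "az": 0},
  ],
)

```text
time: 15.7
tool_pos: [0.4153, -0.3131, 0.0981]
ee_rot: [3.119, -0.779, 1.47]
wrist_force: [1.0, 0.4, 0.9]
width: 0.0755
```

```bash
python3 lk.py; python3 g.py .4205 -.256 .032 83.5 45
```

```text
top [ 226   99   52  142 6494] ((425.4083557128906, -218.75645446777344), (140.97872924804688, 39.87675094604492), 83.51278686523438) [ 0.4245 -0.2285  0.0529]
pad [ 219    0   59   19 1068] ((452.6679382324219, 55.70912170410156), (43.64687728881836, 78.61673736572266), 85.96795654296875)
pad [ 221   70   74   54 2632] ((444.27825927734375, -104.85545349121094), (80.60426330566406, 79.69259643554688), 86.87373352050781)
t 15.75 p [ 0.4157 -0.3133  0.0992] rpy [178.5 -44.5  84.4] w 0.0753 F [-0.1  0.4 -0.1] q [-1.05  0.47  1.32  0.48  1.96 -0.9 ]
t [-0.0061 -0.0031  0.0882] a [0.0149 0.0084 0.0108] rows 1.8
```

>>> step_arm(
  steps=[
    {"jaw": 0.8, "tx": -0.006, "ty": -0.003, "tz": 0.04, "ax": 0.015, "ay": 0.008, "az": 0.01},
    {"jaw": 0.8, "tx": -0.006, "ty": -0.003, "tz": 0.075, "ax": 0.015, "ay": 0.008, "az": 0.01},
    {"jaw": 0.8, "tx": -0.006, "ty": -0.003, "tz": 0.088, "ax": 0.015, "ay": 0.008, "az": 0.01},
    {"jaw": 0.3, "tx": -0.006, "ty": -0.003, "tz": 0.088, "ax": 0.015, "ay": 0.008, "az": 0.01},
    {"jaw": 0.3, "tx": -0.006, "ty": -0.003, "tz": 0.088, "ax": 0.015, "ay": 0.008, "az": 0.01},
    {"jaw": 0.3, "tx": -0.006, "ty": -0.003, "tz": 0.088, "ax": 0.015, "ay": 0.008, "az": 0.01},
    {"jaw": 0.3, "tx": -0.006, "ty": -0.003, "tz": 0.088, "ax": 0.015, "ay": 0.008, "az": 0.01},
    {"jaw": 0.3, "tx": -0.006, "ty": -0.003, "tz": 0.088, "ax": 0.015, "ay": 0.008, "az": 0.01},
  ],
)

```text
time: 16.55
tool_pos: [0.4212, -0.2574, 0.0329]
ee_rot: [3.138, -0.783, 1.459]
wrist_force: [-0.1, -3.0, 1.6]
width: 0.0399
```

```bash
python3 g.py .4205 -.256 .032 83.5 45; python3 lk.py
```

```text
t 16.55 p [ 0.4212 -0.2574  0.0329] rpy [179.8 -44.9  83.6] w 0.0399 F [-0.1 -3.   1.6] q [-0.99  0.47  1.48  0.49  1.82 -0.91]
t [ 0.0002 -0.0008  0.0016] a [0.0022 0.002  0.0013] rows 0.0
top [  191    91   124   209 15001] ((424.582763671875, -218.4849395751953), (139.9738006591797, 63.954586029052734), 83.47611999511719) [ 0.4229 -0.2333  0.052 ]
pad [ 214   55   97   70 4157] ((443.785888671875, -103.89227294921875), (80.89767456054688, 79.4962158203125), 86.85807800292969)
```

```bash
cat > arc.py <<'E'
# arc.py px py pz a0 a1 ...: tip angles (deg, from now) about pivot line across bed through P; rows in tool axes
import sys; from h import *
yb=np.radians(86.9); ax=np.array([np.sin(yb),-np.cos(yb),0])
a=[float(v) for v in sys.argv[1:]]; o=get_obs(); p=np.array(o["tool_pos"]); R0=R.from_euler('xyz',o["ee_rot"]); Pv=np.array(a[:3])
print("t",round(o["time"],2),"p",p.round(4),"rpy",np.degrees(o["ee_rot"]).round(1),"w",o["width"].round(4),"F",o["wrist_force"].round(1),"q",o["joint_positions"].round(2))
for t in a[3:]:
    Q=R.from_rotvec(-np.radians(t)*ax); pk=Pv+Q.apply(p-Pv); s=R0.inv().apply(pk-p); r=(R0.inv()*Q*R0).as_rotvec()
    print(t,"t",s.round(4),"a",r.round(3),"world",pk.round(3))
E
python3 g.py .4376 -.234 .0335 87 45
```

```text
t 16.6 p [ 0.4211 -0.2573  0.0329] rpy [179.8 -44.9  83.6] w 0.0399 F [-0.1 -1.5  3.1] q [-0.99  0.47  1.48  0.49  1.82 -0.91]
t [0.0181 0.0137 0.0173] a [ 0.0453  0.0019 -0.042 ] rows 0.6
```

>>> step_arm(
  steps=[
    {"jaw": 0.3, "tx": 0.005, "ty": 0.003, "tz": 0.004, "ax": 0.01, "ay": 0, "az": -0.01},
    {"jaw": 0.3, "tx": 0.01, "ty": 0.007, "tz": 0.009, "ax": 0.02, "ay": 0, "az": -0.02},
    {"jaw": 0.3, "tx": 0.014, "ty": 0.01, "tz": 0.013, "ax": 0.035, "ay": 0, "az": -0.03},
    {"jaw": 0.3, "tx": 0.018, "ty": 0.0137, "tz": 0.017, "ax": 0.045, "ay": 0, "az": -0.042},
    {"jaw": 0.3, "tx": 0.018, "ty": 0.0137, "tz": 0.017, "ax": 0.045, "ay": 0, "az": -0.042},
    {"jaw": 0.3, "tx": 0.018, "ty": 0.0137, "tz": 0.017, "ax": 0.045, "ay": 0, "az": -0.042},
  ],
)

```text
time: 17.2
tool_pos: [0.4376, -0.2336, 0.0331]
ee_rot: [-3.141, -0.784, 1.519]
wrist_force: [0.8, 0.1, -4.3]
width: 0.0397
```

```bash
python3 arc.py .4431 -.1245 .0125 6 12 18 24 30 36 42 48; python3 lk.py
```

```text
top [  191    91   124   209 14976] ((438.2860107421875, -194.77517700195312), (140.09959411621094, 63.88593673706055), 87.30501556396484) [ 0.4378 -0.2096  0.0521]
pad [216   0  76   8 600] ((451.5806579589844, 42.16587829589844), (15.722180366516113, 79.38296508789062), 86.26172637939453)
pad [ 202   75  102   73 3539] ((443.4485168457031, -104.33990478515625), (81.90553283691406, 79.64909362792969), 86.87435150146484)Traceback (most recent call last):
  File "arc.py", line 5, in <module>
    print("t",round(o["time"],2),"p",p.round(4),"rpy",np.degrees(o["ee_rot"]).round(1),"w",o["width"].round(4),"F",o["wrist_force"].round(1),"q",o["joint_positions"].round(2))
                                                                                           ^^^^^^^^^^^^^^^^
AttributeError: 'float' object has no attribute 'round'
```

```bash
sed -i 's/o\["width"\].round(4)/round(o["width"],4)/' arc.py; python3 arc.py .4431 -.1245 .0125 6 12 18 24 30 36 42 48
```

```text
t 17.25 p [ 0.4375 -0.2339  0.0331] rpy [-179.9  -44.9   87. ] w 0.0397 F [ 0.3  0.3 -4.3] q [-0.93  0.48  1.47  0.48  1.82 -0.91]
6.0 t [ 0.01   -0.     -0.0061] a [ 0.    -0.105  0.   ] world [ 0.438 -0.231  0.044]
12.0 t [ 0.0205 -0.     -0.0111] a [ 0.    -0.209  0.   ] world [ 0.438 -0.227  0.055]
18.0 t [ 0.0315  0.     -0.015 ] a [ 0.    -0.314  0.001] world [ 0.438 -0.222  0.066]
24.0 t [ 0.0429  0.     -0.0177] a [ 0.    -0.419  0.001] world [ 0.438 -0.216  0.076]
30.0 t [ 0.0544  0.     -0.0192] a [ 0.001 -0.524  0.001] world [ 0.439 -0.209  0.085]
36.0 t [ 0.0661  0.     -0.0195] a [ 0.001 -0.628  0.001] world [ 0.439 -0.201  0.094]
42.0 t [ 0.0777  0.     -0.0186] a [ 0.001 -0.733  0.001] world [ 0.44  -0.192  0.101]
48.0 t [ 0.0892  0.0001 -0.0164] a [ 0.001 -0.838  0.002] world [ 0.44  -0.182  0.108]
```

>>> step_arm(
  steps=[
    {"jaw": 0.3, "tx": 0.01, "ty": 0, "tz": -0.006, "ax": 0, "ay": -0.105, "az": 0},
    {"jaw": 0.3, "tx": 0.0205, "ty": 0, "tz": -0.011, "ax": 0, "ay": -0.209, "az": 0},
    {"jaw": 0.3, "tx": 0.0315, "ty": 0, "tz": -0.015, "ax": 0, "ay": -0.314, "az": 0},
    {"jaw": 0.3, "tx": 0.043, "ty": 0, "tz": -0.0177, "ax": 0, "ay": -0.419, "az": 0},
    {"jaw": 0.3, "tx": 0.0545, "ty": 0, "tz": -0.019, "ax": 0, "ay": -0.524, "az": 0},
    {"jaw": 0.3, "tx": 0.066, "ty": 0, "tz": -0.0195, "ax": 0, "ay": -0.628, "az": 0},
    {"jaw": 0.3, "tx": 0.0777, "ty": 0, "tz": -0.0186, "ax": 0, "ay": -0.733, "az": 0},
    {"jaw": 0.3, "tx": 0.089, "ty": 0, "tz": -0.0165, "ax": 0, "ay": -0.838, "az": 0},
  ],
)

```text
time: 18.05
tool_pos: [0.4393, -0.1819, 0.1082]
ee_rot: [-3.141, 0.057, 1.517]
wrist_force: [0.3, 0.2, -4.7]
width: 0.0398
```

```bash
python3 arc.py .4431 -.1245 .0125 6 12 18 24 30 36 38 40 42 44
cat > sd.py <<'E'
import sys; from h import *
c=sys.argv[1]; p,d=snapshot(c); P=cloud(c,d); n=c+"%d"%int(get_obs()["time"]*100)
u,v=proj(c,[float(x) for x in sys.argv[2:5]])[0,:2].astype(int); h=60 if len(sys.argv)<6 else int(sys.argv[5])
u=np.clip(u,h,511-h); v=np.clip(v,h,383-h); save(n,p[v-h:v+h,u-h:u+h],500/(2*h)); print(n,u-h,v-h)
E
python3 sd.py side .44 -.12 .08
```

```text
t 18.05 p [ 0.4393 -0.1819  0.1082] rpy [-180.     3.3   86.9] w 0.0398 F [ 0.3  0.2 -4.7] q [-0.47 -0.05  1.72 -0.05  1.45 -0.41]
6.0 t [ 0.01    0.     -0.0061] a [ 0.    -0.105  0.   ] world [ 0.44  -0.172  0.114]
12.0 t [ 0.0206  0.     -0.0111] a [ 0.    -0.209  0.   ] world [ 0.44  -0.161  0.118]
18.0 t [ 0.0316  0.     -0.0149] a [ 0.    -0.314  0.   ] world [ 0.441 -0.15   0.121]
24.0 t [ 0.043   0.     -0.0176] a [ 0.    -0.419  0.   ] world [ 0.442 -0.138  0.123]
30.0 t [ 0.0546  0.     -0.0191] a [ 0.    -0.524  0.   ] world [ 0.442 -0.126  0.124]
36.0 t [ 0.0663  0.     -0.0193] a [ 0.    -0.628  0.001] world [ 0.443 -0.115  0.124]
38.0 t [ 0.0701  0.     -0.0191] a [ 0.    -0.663  0.001] world [ 0.443 -0.111  0.123]
40.0 t [ 0.074   0.     -0.0188] a [ 0.    -0.698  0.001] world [ 0.443 -0.107  0.123]
42.0 t [ 0.0779  0.     -0.0184] a [ 0.001 -0.733  0.001] world [ 0.444 -0.103  0.122]
44.0 t [ 0.0818  0.     -0.0178] a [ 0.001 -0.768  0.001] world [ 0.444 -0.099  0.121]
side1810 261 113
```

>>> step_arm(
  steps=[
    {"jaw": 0.3, "tx": 0.01, "ty": 0, "tz": -0.006, "ax": 0, "ay": -0.105, "az": 0},
    {"jaw": 0.3, "tx": 0.0206, "ty": 0, "tz": -0.011, "ax": 0, "ay": -0.209, "az": 0},
    {"jaw": 0.3, "tx": 0.0316, "ty": 0, "tz": -0.015, "ax": 0, "ay": -0.314, "az": 0},
    {"jaw": 0.3, "tx": 0.043, "ty": 0, "tz": -0.0176, "ax": 0, "ay": -0.419, "az": 0},
    {"jaw": 0.3, "tx": 0.0546, "ty": 0, "tz": -0.019, "ax": 0, "ay": -0.524, "az": 0},
    {"jaw": 0.3, "tx": 0.0663, "ty": 0, "tz": -0.0193, "ax": 0, "ay": -0.628, "az": 0},
    {"jaw": 0.3, "tx": 0.0779, "ty": 0, "tz": -0.0184, "ax": 0, "ay": -0.733, "az": 0},
    {"jaw": 0.3, "tx": 0.0779, "ty": 0, "tz": -0.0184, "ax": 0, "ay": -0.733, "az": 0},
  ],
)

```text
time: 18.9
tool_pos: [0.4429, -0.0966, 0.1208]
ee_rot: [-3.134, 0.789, 1.531]
wrist_force: [-0.1, 0.2, -4.0]
width: 0.0397
```

```bash
python3 g.py .4436 -.1035 .122 86.9 -45; python3 sd.py side .44 -.10 .08
```

```text
t 18.9 p [ 0.4429 -0.0966  0.1208] rpy [-179.6   45.2   87.7] w 0.0397 F [-0.1  0.2 -4. ] q [ 0.19  0.05  1.81 -0.76  1.53  0.37]
t [-0.0057  0.001   0.0041] a [0.0025 0.0037 0.0098] rows 0.1
side1895 257 117
```

View pics/side1895.png

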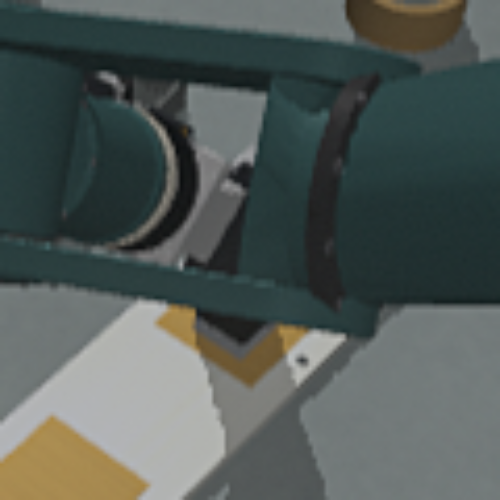

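```bash
python3 - <<'E'
from h import *
K,o,M=cam("side")
for px in [(313.9,202.7)]:
    r=M@np.linalg.inv(K)@np.array([*px,1]); print(o+r*(.012-o[2])/r[2])
E
python3 lk.py .152
```

```text
[ 0.42535964 -0.07543515  0.012     ]
top [ 175  271  156   39 4086] ((442.7298278808594, -82.11424255371094), (70.5991439819336, 64.75089263916016), 87.41840362548828) [ 0.4431 -0.0727  0.1516]
pad [ 197   74  120   74 4346] ((443.69195556640625, -104.54078674316406), (81.44032287597656, 79.911865234375), 87.0399169921875)
```

>>> step_arm(
  steps=[
    {"jaw": 0.3, "tx": -0.003, "ty": 0.001, "tz": 0.004, "ax": 0, "ay": 0.004, "az": 0.01},
    {"jaw": 0.3, "tx": -0.004, "ty": 0.001, "tz": 0.006, "ax": 0, "ay": 0.004, "az": 0.01},
    {"jaw": 0.3, "tx": -0.004, "ty": 0.001, "tz": 0.006, "ax": 0, "ay": 0.004, "az": 0.01},
    {"jaw": 0.3, "tx": -0.004, "ty": 0.001, "tz": 0.006, "ax": 0, "ay": 0.004, "az": 0.01},
  ],
)

```text
time: 19.4
tool_pos: [0.4437, -0.1064, 0.1216]
ee_rot: [3.133, 0.783, 1.507]
wrist_force: [-0.6, 1.5, 3.9]
width: 0.0401
```

```bash
python3 g.py .4436 -.1035 .120 86.9 -45
```

```text
t 19.4 p [ 0.4437 -0.1064  0.1216] rpy [179.5  44.8  86.3] w 0.0401 F [-0.6  1.5  3.9] q [ 0.17  0.05  1.81 -0.76  1.52  0.36]
t [ 0.0031 -0.0003 -0.0009] a [ 0.0016 -0.0028 -0.0071] rows 0.1
```

>>> step_arm(
  steps=[
    {"jaw": 0.75, "tx": 0, "ty": 0, "tz": 0, "ax": 0, "ay": 0, "az": 0},
    {"jaw": 0.75, "tx": 0, "ty": 0, "tz": 0, "ax": 0, "ay": 0, "az": 0},
    {"jaw": 0.75, "tx": 0, "ty": 0, "tz": 0, "ax": 0, "ay": 0, "az": 0},
    {"jaw": 0.75, "tx": 0, "ty": 0, "tz": 0, "ax": 0, "ay": 0, "az": 0},
    {"jaw": 0.75, "tx": 0, "ty": 0, "tz": -0.03, "ax": 0, "ay": 0, "az": 0},
    {"jaw": 0.75, "tx": 0, "ty": 0, "tz": -0.07, "ax": 0, "ay": 0, "az": 0},
    {"jaw": 0.75, "tx": 0, "ty": 0, "tz": -0.12, "ax": 0, "ay": 0, "az": 0},
    {"jaw": 0.75, "tx": 0, "ty": 0, "tz": -0.12, "ax": 0, "ay": 0, "az": 0},
  ],
)

```text
time: 20.2
tool_pos: [0.4511, -0.0187, 0.2112]
ee_rot: [3.12, 0.779, 1.502]
wrist_force: [0.7, 1.6, 0.8]
width: 0.0702
```

```bash
python3 lk.py .152; python3 g.py .62 .15 .2 160
```

```text
top [ 226  203   46   24 1006] ((441.48468017578125, -103.9780502319336), (41.660194396972656, 39.86777114868164), 86.47607421875) [ 0.4415 -0.0983  0.1497]
pad [ 209   76   78   53 2258] ((441.3717956542969, -105.60021209716797), (81.24192810058594, 79.43915557861328), 86.86825561523438)
t 20.25 p [ 0.4499 -0.0201  0.2088] rpy [179.1  44.7  86.2] w 0.0703 F [-0.1 -0.3 -0.5] q [ 0.34  0.04  1.62 -0.73  1.76  0.36]
t [ 0.1347  0.1604 -0.1186] a [-0.4879  0.6768 -1.2118] rows 9.8
```

```bash
python3 g.py .658 .1745 .16 131.5
```

```text
t 20.25 p [ 0.4499 -0.0201  0.2088] rpy [179.1  44.7  86.2] w 0.0703 F [-0.1 -0.3 -0.5] q [ 0.34  0.04  1.62 -0.73  1.76  0.36]
t [ 0.182   0.1966 -0.1085] a [-0.2937  0.7443 -0.7428] rows 7.3
```

>>> step_arm(
  steps=[
    {"jaw": 0.5, "tx": 0.182, "ty": 0.197, "tz": -0.108, "ax": -0.294, "ay": 0.744, "az": -0.743},
    {"jaw": 0.5, "tx": 0.182, "ty": 0.197, "tz": -0.108, "ax": -0.294, "ay": 0.744, "az": -0.743},
    {"jaw": 0.5, "tx": 0.182, "ty": 0.197, "tz": -0.108, "ax": -0.294, "ay": 0.744, "az": -0.743},
    {"jaw": 0.5, "tx": 0.182, "ty": 0.197, "tz": -0.108, "ax": -0.294, "ay": 0.744, "az": -0.743},
    {"jaw": 0.5, "tx": 0.182, "ty": 0.197, "tz": -0.108, "ax": -0.294, "ay": 0.744, "az": -0.743},
    {"jaw": 0.5, "tx": 0.182, "ty": 0.197, "tz": -0.108, "ax": -0.294, "ay": 0.744, "az": -0.743},
    {"jaw": 0.5, "tx": 0.182, "ty": 0.197, "tz": -0.108, "ax": -0.294, "ay": 0.744, "az": -0.743},
    {"jaw": 0.5, "tx": 0.182, "ty": 0.197, "tz": -0.108, "ax": -0.294, "ay": 0.744, "az": -0.743},
  ],
)

```text
time: 21.05
tool_pos: [0.659, 0.1712, 0.1562]
ee_rot: [-3.138, -0.003, 2.294]
wrist_force: [0.1, 0.1, -0.7]
width: 0.047
```

```bash
python3 knob.py; python3 g.py .658 .1745 .078 131.5
```

```text
knob bar 893 ((657.2078857421875, 173.16761779785156), (11.73265266418457, 45.96200942993164), 41.561866760253906) [0.6558 0.1749 0.0957]
t 21.1 p [0.6589 0.1705 0.1566] rpy [-179.8   -0.2  131.4] w 0.0469 F [ 0.2 -0.2 -0.2] q [ 0.17  0.4   1.11  0.    1.64 -0.55]
t [0.0033 0.0022 0.0786] a [-0.0032 -0.0029 -0.0023] rows 1.6
```

>>> step_arm(
  steps=[
    {"jaw": 0.5, "tx": 0.003, "ty": 0.002, "tz": 0.04, "ax": 0, "ay": 0, "az": 0},
    {"jaw": 0.5, "tx": 0.003, "ty": 0.002, "tz": 0.078, "ax": 0, "ay": 0, "az": 0},
    {"jaw": 0.05, "tx": 0.003, "ty": 0.002, "tz": 0.078, "ax": 0, "ay": 0, "az": 0},
    {"jaw": 0.05, "tx": 0.003, "ty": 0.002, "tz": 0.078, "ax": 0, "ay": 0, "az": 0},
    {"jaw": 0.05, "tx": 0.003, "ty": 0.002, "tz": 0.078, "ax": 0, "ay": 0, "az": 0},
    {"jaw": 0.05, "tx": 0.003, "ty": 0.002, "tz": 0.078, "ax": 0, "ay": 0, "az": 0},
    {"jaw": 0.05, "tx": 0.003, "ty": 0.002, "tz": 0.078, "ax": 0, "ay": 0, "az": 0},
    {"jaw": 0.05, "tx": 0.003, "ty": 0.002, "tz": 0.078, "ax": 0, "ay": 0, "az": 0},
  ],
)

```text
time: 21.9
tool_pos: [0.6582, 0.1744, 0.0781]
ee_rot: [-3.139, -0.003, 2.293]
wrist_force: [1.3, 1.7, -1.5]
width: 0.0118
```

>>> step_arm(
  steps=[
    {"jaw": 0.05, "tx": 0, "ty": 0, "tz": 0, "ax": 0, "ay": 0, "az": -0.14},
    {"jaw": 0.05, "tx": 0, "ty": 0, "tz": 0, "ax": 0, "ay": 0, "az": -0.28},
    {"jaw": 0.05, "tx": 0, "ty": 0, "tz": 0, "ax": 0, "ay": 0, "az": -0.42},
    {"jaw": 0.05, "tx": 0, "ty": 0, "tz": 0, "ax": 0, "ay": 0, "az": -0.55},
    {"jaw": 0.05, "tx": 0, "ty": 0, "tz": 0, "ax": 0, "ay": 0, "az": -0.55},
    {"jaw": 0.05, "tx": 0, "ty": 0, "tz": 0, "ax": 0, "ay": 0, "az": -0.55},
    {"jaw": 0.4, "tx": 0, "ty": 0, "tz": 0, "ax": 0, "ay": 0, "az": -0.55},
    {"jaw": 0.4, "tx": 0, "ty": 0, "tz": 0, "ax": 0, "ay": 0, "az": -0.55},
  ],
)

```text
time: 22.7
tool_pos: [0.6582, 0.1746, 0.0782]
ee_rot: [-3.141, -0.004, 2.842]
wrist_force: [-0.1, 0.9, 0.5]
width: 0.0246
```

>>> step_arm(
  steps=[
    {"jaw": 0.5, "tx": 0, "ty": 0, "tz": 0, "ax": 0, "ay": 0, "az": 0},
    {"jaw": 0.6, "tx": 0, "ty": 0, "tz": -0.04, "ax": 0, "ay": 0, "az": 0},
    {"jaw": 0.8, "tx": 0, "ty": 0, "tz": -0.09, "ax": 0, "ay": 0, "az": 0},
    {"jaw": 0.8, "tx": 0, "ty": 0, "tz": -0.12, "ax": 0, "ay": 0, "az": 0},
    {"jaw": 0.8, "tx": 0, "ty": 0, "tz": -0.12, "ax": 0, "ay": 0, "az": 0},
  ],
)

```text
time: 23.2
tool_pos: [0.6615, 0.1751, 0.2061]
ee_rot: [3.136, 0.008, 2.841]
wrist_force: [0.1, -0.4, 1.1]
width: 0.0642
```

```bash
python3 knob.py; python3 g.py .44 -.2 .24 87 45
```

```text
knob bar 629 ((655.4085693359375, 173.33436584472656), (11.95878791809082, 45.65846252441406), 73.205810546875) [0.6544 0.1737 0.0914]
t 23.25 p [0.6602 0.1749 0.2021] rpy [179.8   0.2 162.8] w 0.0686 F [ 0.7  0.8 -0.8] q [ 0.18  0.39  1.03  0.    1.72 -1.1 ]
t [ 0.0995 -0.4231 -0.0395] a [-0.5137  0.6653  1.252 ] rows 10.1
```

>>> step_arm(
  steps=[
    {"jaw": 0.8, "tx": 0.1, "ty": -0.423, "tz": -0.06, "ax": -0.514, "ay": 0.665, "az": 1.252},
    {"jaw": 0.8, "tx": 0.1, "ty": -0.423, "tz": -0.06, "ax": -0.514, "ay": 0.665, "az": 1.252},
    {"jaw": 0.8, "tx": 0.1, "ty": -0.423, "tz": -0.06, "ax": -0.514, "ay": 0.665, "az": 1.252},
    {"jaw": 0.8, "tx": 0.1, "ty": -0.423, "tz": -0.06, "ax": -0.514, "ay": 0.665, "az": 1.252},
    {"jaw": 0.8, "tx": 0.1, "ty": -0.423, "tz": -0.06, "ax": -0.514, "ay": 0.665, "az": 1.252},
    {"jaw": 0.8, "tx": 0.1, "ty": -0.423, "tz": -0.06, "ax": -0.514, "ay": 0.665, "az": 1.252},
    {"jaw": 0.8, "tx": 0.1, "ty": -0.423, "tz": -0.06, "ax": -0.514, "ay": 0.665, "az": 1.252},
    {"jaw": 0.8, "tx": 0.1, "ty": -0.423, "tz": -0.06, "ax": -0.514, "ay": 0.665, "az": 1.252},
  ],
)

```text
time: 24.05
tool_pos: [0.457, -0.1681, 0.2533]
ee_rot: [3.037, -0.642, 1.836]
wrist_force: [1.3, -0.1, -0.1]
width: 0.0748
```

```bash
python3 g.py .4390 -.1731 .2 86.7 45
```

```text
t 24.05 p [ 0.457  -0.1681  0.2533] rpy [174.  -36.8 105.2] w 0.0748 F [ 1.3 -0.1 -0.1] q [-0.76  0.22  1.28  0.48  2.11 -0.84]
t [-0.032  -0.023   0.0405] a [-0.1081  0.129   0.251 ] rows 2.0
```

>>> step_arm(
  steps=[
    {"jaw": 0.8, "tx": -0.032, "ty": -0.023, "tz": 0.02, "ax": -0.108, "ay": 0.129, "az": 0.251},
    {"jaw": 0.8, "tx": -0.032, "ty": -0.023, "tz": 0.04, "ax": -0.108, "ay": 0.129, "az": 0.251},
    {"jaw": 0.8, "tx": -0.032, "ty": -0.023, "tz": 0.04, "ax": -0.108, "ay": 0.129, "az": 0.251},
    {"jaw": 0.8, "tx": -0.032, "ty": -0.023, "tz": 0.04, "ax": -0.108, "ay": 0.129, "az": 0.251},
  ],
)

```text
time: 24.45
tool_pos: [0.4385, -0.1729, 0.1993]
ee_rot: [-3.14, -0.788, 1.513]
wrist_force: [1.2, 0.0, 0.8]
width: 0.0752
```

```bash
python3 lk.py .150; python3 g.py .4430 -.1025 .124 86.7 45
```

```text
top [ 230  167   50   46 2211] ((444.1567687988281, -103.71563720703125), (39.97621536254883, 39.91543197631836), 86.96730041503906) [ 0.444  -0.1061  0.1531]
pad [ 227  109   56   42 2252] ((454.5500183105469, 74.99336242675781), (80.4742202758789, 79.34542846679688), 86.96015930175781)
pad [ 221  216   69   63 2350] ((444.960693359375, -105.46070861816406), (79.05164337158203, 79.3149185180664), 87.041015625)
t 24.5 p [ 0.4394 -0.1731  0.2007] rpy [179.9 -45.   86.9] w 0.0751 F [ 0.5 -0.2  0.7] q [-0.87  0.23  1.43  0.57  2.03 -0.7 ]
t [-0.0042 -0.0004  0.1043] a [-0.0009  0.0007  0.0029] rows 2.1
```

>>> step_arm(
  steps=[
    {"jaw": 0.8, "tx": -0.004, "ty": 0, "tz": 0.045, "ax": 0, "ay": 0, "az": 0},
    {"jaw": 0.8, "tx": -0.004, "ty": 0, "tz": 0.085, "ax": 0, "ay": 0, "az": 0},
    {"jaw": 0.8, "tx": -0.004, "ty": 0, "tz": 0.104, "ax": 0, "ay": 0, "az": 0},
    {"jaw": 0.3, "tx": -0.004, "ty": 0, "tz": 0.104, "ax": 0, "ay": 0, "az": 0},
    {"jaw": 0.3, "tx": -0.004, "ty": 0, "tz": 0.104, "ax": 0, "ay": 0, "az": 0},
    {"jaw": 0.3, "tx": -0.004, "ty": 0, "tz": 0.104, "ax": 0, "ay": 0, "az": 0},
    {"jaw": 0.3, "tx": -0.004, "ty": 0, "tz": 0.104, "ax": 0, "ay": 0, "az": 0},
    {"jaw": 0.3, "tx": -0.004, "ty": 0, "tz": 0.104, "ax": 0, "ay": 0, "az": 0},
  ],
)

```text
time: 25.3
tool_pos: [0.444, -0.1035, 0.1252]
ee_rot: [3.137, -0.783, 1.519]
wrist_force: [1.0, -1.3, 3.5]
width: 0.0397
```

```bash
python3 arc.py .445 -.084 .0125 6 12 18 24 30 36 42 48
```

```text
t 25.3 p [ 0.444  -0.1035  0.1252] rpy [179.7 -44.9  87. ] w 0.0397 F [ 1.  -1.3  3.5] q [-0.78  0.2   1.63  0.58  1.84 -0.72]
6.0 t [ 0.0094 -0.      0.0074] a [ 0.    -0.105 -0.   ] world [ 0.445 -0.092  0.127]
12.0 t [ 0.018  -0.      0.0157] a [ 0.    -0.209 -0.001] world [ 0.445 -0.08   0.127]
18.0 t [ 0.0257 -0.      0.0249] a [ 0.    -0.314 -0.001] world [ 0.446 -0.068  0.126]
24.0 t [ 0.0324 -0.0001  0.0348] a [ 0.001 -0.419 -0.001] world [ 0.447 -0.056  0.123]
30.0 t [ 0.038  -0.0001  0.0454] a [ 0.001 -0.524 -0.002] world [ 0.447 -0.045  0.12 ]
36.0 t [ 0.0425 -0.0001  0.0565] a [ 0.001 -0.628 -0.002] world [ 0.448 -0.034  0.115]
42.0 t [ 0.0458 -0.0002  0.068 ] a [ 0.001 -0.733 -0.002] world [ 0.448 -0.023  0.109]
48.0 t [ 0.0479 -0.0002  0.0798] a [ 0.001 -0.838 -0.003] world [ 0.449 -0.013  0.102]
```

>>> step_arm(
  steps=[
    {"jaw": 0.3, "tx": 0.0094, "ty": 0, "tz": 0.0074, "ax": 0, "ay": -0.105, "az": 0},
    {"jaw": 0.3, "tx": 0.018, "ty": 0, "tz": 0.0157, "ax": 0, "ay": -0.209, "az": 0},
    {"jaw": 0.3, "tx": 0.0257, "ty": 0, "tz": 0.0249, "ax": 0, "ay": -0.314, "az": 0},
    {"jaw": 0.3, "tx": 0.0324, "ty": 0, "tz": 0.0348, "ax": 0, "ay": -0.419, "az": 0},
    {"jaw": 0.3, "tx": 0.038, "ty": 0, "tz": 0.0454, "ax": 0, "ay": -0.524, "az": 0},
    {"jaw": 0.3, "tx": 0.0425, "ty": 0, "tz": 0.0565, "ax": 0, "ay": -0.628, "az": 0},
    {"jaw": 0.3, "tx": 0.0458, "ty": 0, "tz": 0.068, "ax": 0, "ay": -0.733, "az": 0},
    {"jaw": 0.3, "tx": 0.0479, "ty": 0, "tz": 0.08, "ax": 0, "ay": -0.838, "az": 0},
  ],
)

```text
time: 26.1
tool_pos: [0.4492, -0.0132, 0.1028]
ee_rot: [3.137, 0.059, 1.514]
wrist_force: [-0.5, 1.2, -2.7]
width: 0.04
```

```bash
python3 arc.py .445 -.084 .0125 6 12 18 24 30 36 42 44; python3 sd.py side .45 -.06 .08
```

```text
t 26.1 p [ 0.4492 -0.0132  0.1028] rpy [179.7   3.4  86.8] w 0.04 F [-0.5  1.2 -2.7] q [-0.11 -0.09  1.77 -0.06  1.45 -0.05]
6.0 t [ 0.0095 -0.0001  0.0074] a [-0.    -0.105 -0.001] world [ 0.45  -0.004  0.095]
12.0 t [ 0.0182 -0.0001  0.0157] a [-0.001 -0.209 -0.001] world [0.45  0.004 0.086]
18.0 t [ 0.0259 -0.0002  0.0249] a [-0.001 -0.314 -0.002] world [0.451 0.011 0.076]
24.0 t [ 0.0327 -0.0003  0.0348] a [-0.001 -0.419 -0.002] world [0.451 0.017 0.066]
30.0 t [ 0.0384 -0.0003  0.0454] a [-0.001 -0.524 -0.003] world [0.451 0.022 0.055]
36.0 t [ 0.0429 -0.0004  0.0565] a [-0.002 -0.628 -0.003] world [0.451 0.026 0.044]
42.0 t [ 0.0463 -0.0005  0.068 ] a [-0.002 -0.733 -0.004] world [0.451 0.029 0.032]
44.0 t [ 0.0471 -0.0005  0.072 ] a [-0.002 -0.768 -0.004] world [0.452 0.03  0.028]
side2615 245 125
```

>>> step_arm(
  steps=[
    {"jaw": 0.3, "tx": 0.0095, "ty": 0, "tz": 0.0074, "ax": 0, "ay": -0.105, "az": 0},
    {"jaw": 0.3, "tx": 0.0182, "ty": 0, "tz": 0.0157, "ax": 0, "ay": -0.209, "az": 0},
    {"jaw": 0.3, "tx": 0.0259, "ty": 0, "tz": 0.0249, "ax": 0, "ay": -0.314, "az": 0},
    {"jaw": 0.3, "tx": 0.0327, "ty": 0, "tz": 0.0348, "ax": 0, "ay": -0.419, "az": 0},
    {"jaw": 0.3, "tx": 0.0384, "ty": 0, "tz": 0.0454, "ax": 0, "ay": -0.524, "az": 0},
    {"jaw": 0.3, "tx": 0.0429, "ty": 0, "tz": 0.0565, "ax": 0, "ay": -0.628, "az": 0},
    {"jaw": 0.3, "tx": 0.046, "ty": 0, "tz": 0.067, "ax": 0, "ay": -0.725, "az": 0},
    {"jaw": 0.3, "tx": 0.046, "ty": 0, "tz": 0.067, "ax": 0, "ay": -0.725, "az": 0},
  ],
)

```text
time: 26.95
tool_pos: [0.4518, 0.0344, 0.0309]
ee_rot: [3.14, 0.787, 1.523]
wrist_force: [0.6, 2.0, 1.9]
width: 0.0401
```

```bash
python3 g.py .4515 .029 .032 86.9 -45; python3 lk.py .052
```

```text
t 26.95 p [0.4518 0.0344 0.0309] rpy [179.9  45.1  87.3] w 0.0401 F [0.6 2.  1.9] q [ 0.43  0.3   1.73 -0.68  1.56  0.65]
t [-0.0046 -0.      0.0031] a [0.0059 0.0021 0.0044] rows 0.1
top [ 181  256  144   59 5188] ((448.9541015625, -1.2079238891601562), (154.40553283691406, 64.4188003540039), 87.28865051269531) [0.4507 0.0371 0.0518]
pad [  153   136   203    84 12550] ((453.2730407714844, 75.72734832763672), (81.85254669189453, 80.75215911865234), 86.55554962158203)
```

>>> step_arm(
  steps=[
    {"jaw": 0.8, "tx": 0, "ty": 0, "tz": 0, "ax": 0, "ay": 0, "az": 0},
    {"jaw": 0.8, "tx": 0, "ty": 0, "tz": 0, "ax": 0, "ay": 0, "az": 0},
    {"jaw": 0.8, "tx": 0, "ty": 0, "tz": 0, "ax": 0, "ay": 0, "az": 0},
    {"jaw": 0.8, "tx": 0, "ty": 0, "tz": 0, "ax": 0, "ay": 0, "az": 0},
    {"jaw": 0.8, "tx": 0, "ty": 0, "tz": -0.04, "ax": 0, "ay": 0, "az": 0},
    {"jaw": 0.8, "tx": 0, "ty": 0, "tz": -0.09, "ax": 0, "ay": 0, "az": 0},
    {"jaw": 0.8, "tx": 0, "ty": 0, "tz": -0.13, "ax": 0, "ay": 0, "az": 0},
  ],
)

```text
time: 27.7
tool_pos: [0.4562, 0.1269, 0.1253]
ee_rot: [3.137, 0.783, 1.519]
wrist_force: [0.9, -0.3, 0.7]
width: 0.0752
```

```bash
python3 g.py .442 -.12 .16 86.9 45; python3 lk.py .052
```

```text
t 27.7 p [0.4562 0.1269 0.1253] rpy [179.7  44.9  87. ] w 0.0752 F [ 0.9 -0.3  0.7] q [ 0.57  0.29  1.51 -0.63  1.81  0.62]
t [-0.1997 -0.002   0.1498] a [0.0035 1.5685 0.0058] rows 10.5
top [ 230  182   46   65 2486] ((452.56658935546875, -1.5761260986328125), (139.80577087402344, 39.99552917480469), 87.53250885009766) [0.4533 0.02   0.0547]
pad [ 92  44  25  44 431] ((363.1821594238281, 169.44541931152344), (4.913162708282471, 26.810028076171875), 3.5947468280792236)
pad [ 203  117  101   55 4283] ((456.81195068359375, 80.71768188476562), (80.76271057128906, 79.83993530273438), 86.76891326904297)
pad [222 214  14  23 246] ((415.7203674316406, -96.96670532226562), (80.31893920898438, 14.88356876373291), 87.35944366455078)
pad [270 214  14  23 232] ((480.4561462402344, -100.2469711303711), (79.1072769165039, 14.054533004760742), 87.25365447998047)
```

```bash
python3 g.py .444 -.14 .19 86.9 45
```

```text
t 27.75 p [0.4588 0.1312 0.1296] rpy [179.1  44.5  86.7] w 0.075 F [2.4 2.  1.8] q [ 0.58  0.29  1.5  -0.63  1.81  0.62]
t [-0.2361 -0.0017  0.1473] a [0.0125 1.562  0.0093] rows 10.4
```

>>> step_arm(
  steps=[
    {"jaw": 0.8, "tx": -0.236, "ty": -0.002, "tz": 0.147, "ax": 0.012, "ay": 1.562, "az": 0.009},
    {"jaw": 0.8, "tx": -0.236, "ty": -0.002, "tz": 0.147, "ax": 0.012, "ay": 1.562, "az": 0.009},
    {"jaw": 0.8, "tx": -0.236, "ty": -0.002, "tz": 0.147, "ax": 0.012, "ay": 1.562, "az": 0.009},
    {"jaw": 0.8, "tx": -0.236, "ty": -0.002, "tz": 0.147, "ax": 0.012, "ay": 1.562, "az": 0.009},
    {"jaw": 0.8, "tx": -0.236, "ty": -0.002, "tz": 0.147, "ax": 0.012, "ay": 1.562, "az": 0.009},
    {"jaw": 0.8, "tx": -0.236, "ty": -0.002, "tz": 0.147, "ax": 0.012, "ay": 1.562, "az": 0.009},
    {"jaw": 0.8, "tx": -0.236, "ty": -0.002, "tz": 0.147, "ax": 0.012, "ay": 1.562, "az": 0.009},
    {"jaw": 0.8, "tx": -0.236, "ty": -0.002, "tz": 0.147, "ax": 0.012, "ay": 1.562, "az": 0.009},
  ],
)

```text
time: 28.55
tool_pos: [0.4437, -0.1422, 0.1923]
ee_rot: [3.137, -0.389, 1.515]
wrist_force: [0.4, -0.1, -0.5]
width: 0.0753
```

```bash
python3 g.py .4445 -.11 .096 87.2 45
```

```text
t 28.55 p [ 0.4437 -0.1422  0.1923] rpy [179.8 -22.3  86.8] w 0.0753 F [ 0.4 -0.1 -0.5] q [-0.67  0.02  1.53  0.33  1.8  -0.57]
t [-0.0068 -0.0014  0.1013] a [ 0.0077  0.3963 -0.0046] rows 2.6
```

>>> step_arm(
  steps=[
    {"jaw": 0.8, "tx": -0.007, "ty": -0.001, "tz": 0.03, "ax": 0, "ay": 0.396, "az": 0},
    {"jaw": 0.8, "tx": -0.007, "ty": -0.001, "tz": 0.06, "ax": 0, "ay": 0.396, "az": 0},
    {"jaw": 0.8, "tx": -0.007, "ty": -0.001, "tz": 0.101, "ax": 0, "ay": 0.396, "az": 0},
    {"jaw": 0.8, "tx": -0.007, "ty": -0.001, "tz": 0.101, "ax": 0, "ay": 0.396, "az": 0},
    {"jaw": 0.8, "tx": -0.007, "ty": -0.001, "tz": 0.101, "ax": 0, "ay": 0.396, "az": 0},
  ],
)

```text
time: 29.05
tool_pos: [0.4444, -0.1104, 0.0963]
ee_rot: [3.138, -0.786, 1.516]
wrist_force: [0.1, -0.0, -0.4]
width: 0.0758
```

```bash
python3 g.py .448 -.0467 .032 87.2 45; python3 lk.py .052
```

```text
t 29.05 p [ 0.4444 -0.1104  0.0963] rpy [179.8 -45.   86.8] w 0.0758 F [ 0.1 -0.  -0.4] q [-0.79  0.24  1.64  0.57  1.8  -0.76]
t [-0.0004 -0.0002  0.0906] a [ 0.0076 -0.0002 -0.0045] rows 1.8
top [ 227   94   52  139 6342] ((449.8305358886719, -9.27069091796875), (140.84518432617188, 39.74424743652344), 87.48888397216797) [ 0.4495 -0.0196  0.0533]
pad [ 214   86   76   55 1995] ((454.4435729980469, 74.05272674560547), (80.06883239746094, 79.65914154052734), 87.4465103149414)
pad [ 201  231  103   95 8422] ((445.121826171875, -104.75765991210938), (78.41899108886719, 79.7870864868164), 86.76217651367188)
```

>>> step_arm(
  steps=[
    {"jaw": 0.8, "tx": -0.001, "ty": 0, "tz": 0.045, "ax": 0, "ay": 0, "az": 0},
    {"jaw": 0.8, "tx": -0.001, "ty": 0, "tz": 0.08, "ax": 0, "ay": 0, "az": 0},
    {"jaw": 0.8, "tx": -0.001, "ty": 0, "tz": 0.089, "ax": 0, "ay": 0, "az": 0},
    {"jaw": 0.3, "tx": -0.001, "ty": 0, "tz": 0.089, "ax": 0, "ay": 0, "az": 0},
    {"jaw": 0.3, "tx": -0.001, "ty": 0, "tz": 0.089, "ax": 0, "ay": 0, "az": 0},
    {"jaw": 0.3, "tx": -0.001, "ty": 0, "tz": 0.089, "ax": 0, "ay": 0, "az": 0},
    {"jaw": 0.3, "tx": -0.001, "ty": 0, "tz": 0.089, "ax": 0, "ay": 0, "az": 0},
    {"jaw": 0.3, "tx": -0.001, "ty": 0, "tz": 0.089, "ax": 0, "ay": 0, "az": 0},
  ],
)

```text
time: 29.9
tool_pos: [0.4492, -0.0499, 0.0349]
ee_rot: [3.133, -0.782, 1.521]
wrist_force: [-1.1, -2.4, 2.7]
width: 0.04
```

>>> step_arm(
  steps=[
    {"jaw": 0.3, "tx": -0.002, "ty": 0, "tz": -0.002, "ax": 0, "ay": 0, "az": 0},
    {"jaw": 0.3, "tx": -0.005, "ty": 0, "tz": -0.005, "ax": 0, "ay": 0, "az": 0},
    {"jaw": 0.3, "tx": -0.005, "ty": 0, "tz": -0.005, "ax": 0, "ay": 0, "az": 0},
    {"jaw": 0.3, "tx": -0.005, "ty": 0, "tz": -0.005, "ax": 0, "ay": 0, "az": 0},
  ],
)

```text
time: 30.3
tool_pos: [0.4488, -0.0574, 0.0349]
ee_rot: [3.133, -0.782, 1.52]
wrist_force: [-1.4, -0.8, 1.0]
width: 0.0398
```

```bash
python3 arc.py .4532 .0555 .0125 6 12 18 24 30 36 42 48;python3 lk.py .052
```

```text
t 30.3 p [ 0.4488 -0.0574  0.0349] rpy [179.5 -44.8  87.1] w 0.0398 F [-1.4 -0.8  1. ] q [-0.71  0.26  1.76  0.6   1.65 -0.78]
6.0 t [ 0.0103  0.0001 -0.0062] a [ 0.    -0.105 -0.001] world [ 0.449 -0.054  0.047]
12.0 t [ 0.0213  0.0001 -0.0113] a [ 0.    -0.209 -0.001] world [ 0.449 -0.05   0.058]
18.0 t [ 0.0327  0.0002 -0.0152] a [ 0.001 -0.314 -0.002] world [ 0.449 -0.045  0.069]
24.0 t [ 0.0444  0.0002 -0.0179] a [ 0.001 -0.419 -0.002] world [ 0.45  -0.039  0.079]
30.0 t [ 0.0564  0.0002 -0.0194] a [ 0.001 -0.524 -0.003] world [ 0.45  -0.031  0.088]
36.0 t [ 0.0684  0.0003 -0.0196] a [ 0.001 -0.628 -0.004] world [ 0.451 -0.023  0.097]
42.0 t [ 0.0804  0.0003 -0.0186] a [ 0.002 -0.733 -0.004] world [ 0.451 -0.013  0.105]
48.0 t [ 0.0923  0.0003 -0.0163] a [ 0.002 -0.838 -0.005] world [ 0.452 -0.003  0.111]
top [  191    90   124   206 14486] ((449.57269287109375, -15.62530517578125), (140.2702178955078, 63.83283996582031), 87.267333984375) [ 0.4487 -0.0305  0.052 ]
pad [ 200   74  101   71 3473] ((453.2168273925781, 75.89505004882812), (81.10664367675781, 79.78791046142578), 87.00695037841797)
pad [ 206  290   94   36 1982] ((446.3498840332031, -87.1238021850586), (20.49492073059082, 55.22983932495117), 85.57290649414062)
pad [ 191  360  124   24 2856] ((444.3309631347656, -120.7354736328125), (11.307340621948242, 67.57512664794922), 86.7314682006836)
```

>>> step_arm(
  steps=[
    {"jaw": 0.3, "tx": 0.0103, "ty": 0, "tz": -0.0062, "ax": 0, "ay": -0.105, "az": 0},
    {"jaw": 0.3, "tx": 0.0213, "ty": 0, "tz": -0.0113, "ax": 0, "ay": -0.209, "az": 0},
    {"jaw": 0.3, "tx": 0.0327, "ty": 0, "tz": -0.0152, "ax": 0, "ay": -0.314, "az": 0},
    {"jaw": 0.3, "tx": 0.0444, "ty": 0, "tz": -0.0179, "ax": 0, "ay": -0.419, "az": 0},
    {"jaw": 0.3, "tx": 0.0564, "ty": 0, "tz": -0.0194, "ax": 0, "ay": -0.524, "az": 0},
    {"jaw": 0.3, "tx": 0.0684, "ty": 0, "tz": -0.0196, "ax": 0, "ay": -0.628, "az": 0},
    {"jaw": 0.3, "tx": 0.0804, "ty": 0, "tz": -0.0186, "ax": 0, "ay": -0.733, "az": 0},
    {"jaw": 0.3, "tx": 0.0923, "ty": 0, "tz": -0.0163, "ax": 0, "ay": -0.838, "az": 0},
  ],
)

```text
time: 31.15
tool_pos: [0.4511, -0.0031, 0.1116]
ee_rot: [3.135, 0.061, 1.513]
wrist_force: [0.2, -0.0, -5.5]
width: 0.0394
```

```bash
python3 arc.py .4532 .055 .0125 6 12 18 24 30 36 42
```

```text
t 31.15 p [ 0.4511 -0.0031  0.1116] rpy [179.6   3.5  86.7] w 0.0394 F [ 0.2 -0.  -5.5] q [-0.09 -0.09  1.76 -0.06  1.47 -0.02]
6.0 t [ 0.0103  0.     -0.0062] a [-0.    -0.105 -0.001] world [0.452 0.008 0.117]
12.0 t [ 0.0212  0.     -0.0112] a [-0.001 -0.209 -0.001] world [0.452 0.019 0.122]
18.0 t [ 0.0326 -0.     -0.0151] a [-0.001 -0.314 -0.002] world [0.453 0.03  0.125]
24.0 t [ 0.0443 -0.     -0.0178] a [-0.001 -0.419 -0.003] world [0.454 0.042 0.127]
30.0 t [ 0.0563 -0.0001 -0.0192] a [-0.002 -0.524 -0.004] world [0.454 0.054 0.127]
36.0 t [ 0.0683 -0.0001 -0.0194] a [-0.002 -0.628 -0.004] world [0.455 0.066 0.127]
42.0 t [ 0.0803 -0.0001 -0.0184] a [-0.002 -0.733 -0.005] world [0.455 0.078 0.125]
```

>>> step_arm(
  steps=[
    {"jaw": 0.3, "tx": 0.0103, "ty": 0, "tz": -0.0062, "ax": 0, "ay": -0.105, "az": 0},
    {"jaw": 0.3, "tx": 0.0212, "ty": 0, "tz": -0.0112, "ax": 0, "ay": -0.209, "az": 0},
    {"jaw": 0.3, "tx": 0.0326, "ty": 0, "tz": -0.0151, "ax": 0, "ay": -0.314, "az": 0},
    {"jaw": 0.3, "tx": 0.0443, "ty": 0, "tz": -0.0178, "ax": 0, "ay": -0.419, "az": 0},
    {"jaw": 0.3, "tx": 0.0563, "ty": 0, "tz": -0.0192, "ax": 0, "ay": -0.524, "az": 0},
    {"jaw": 0.3, "tx": 0.068, "ty": 0, "tz": -0.019, "ax": 0, "ay": -0.628, "az": 0},
    {"jaw": 0.3, "tx": 0.077, "ty": 0, "tz": -0.0165, "ax": 0, "ay": -0.728, "az": 0},
    {"jaw": 0.3, "tx": 0.077, "ty": 0, "tz": -0.0165, "ax": 0, "ay": -0.728, "az": 0},
  ],
)

```text
time: 31.95
tool_pos: [0.4556, 0.0775, 0.1234]
ee_rot: [3.134, 0.793, 1.513]
wrist_force: [-1.2, 1.9, 5.1]
width: 0.0398
```

```bash
python3 g.py .4547 .0765 .1235 86.9 -45; python3 lk.py .152
```

```text
t 31.95 p [0.4556 0.0775 0.1234] rpy [179.6  45.4  86.7] w 0.0398 F [-1.2  1.9  5.1] q [ 0.5   0.24  1.59 -0.67  1.75  0.58]
t [-0.0008 -0.0008  0.0007] a [ 0.0046  0.0072 -0.0027] rows 0.1
top [ 175  268  156   38 3904] ((455.18359375, 91.0213623046875), (71.19213104248047, 64.63458251953125), 87.32540130615234) [0.4555 0.1011 0.1515]
pad [ 189   65  123   77 4991] ((453.136474609375, 76.00959777832031), (81.23430633544922, 80.13919830322266), 86.73270416259766)
```

Seated with the bed carrying it. I release, back off and look.

>>> step_arm(
  steps=[
    {"jaw": 0.75, "tx": 0, "ty": 0, "tz": 0, "ax": 0, "ay": 0, "az": 0},
    {"jaw": 0.75, "tx": 0, "ty": 0, "tz": 0, "ax": 0, "ay": 0, "az": 0},
    {"jaw": 0.75, "tx": 0, "ty": 0, "tz": 0, "ax": 0, "ay": 0, "az": 0},
    {"jaw": 0.75, "tx": 0, "ty": 0, "tz": 0, "ax": 0, "ay": 0, "az": 0},
    {"jaw": 0.75, "tx": 0, "ty": 0, "tz": -0.03, "ax": 0, "ay": 0, "az": 0},
    {"jaw": 0.75, "tx": 0, "ty": 0, "tz": -0.07, "ax": 0, "ay": 0, "az": 0},
    {"jaw": 0.75, "tx": 0, "ty": 0, "tz": -0.12, "ax": 0, "ay": 0, "az": 0},
    {"jaw": 0.75, "tx": 0, "ty": 0, "tz": -0.12, "ax": 0, "ay": 0, "az": 0},
  ],
)

```text
time: 32.8
tool_pos: [0.4618, 0.1655, 0.2125]
ee_rot: [3.122, 0.783, 1.505]
wrist_force: [-0.0, 0.3, -0.5]
width: 0.0706
```

```bash
python3 lk.py .152; python3 g.py .45 -.01 .3 86.9 45; python3 sd.py scene .5 .0 .05 150
```

```text
top [ 228  202   45   24 1006] ((453.56402587890625, 77.07530975341797), (40.544429779052734, 39.76472854614258), 86.95733642578125) [0.4539 0.0821 0.1499]
pad [ 209   78   77   52 2126] ((451.3909912109375, 73.56735229492188), (80.63613891601562, 79.49163055419922), 87.03761291503906)
t 32.85 p [0.4609 0.1638 0.2101] rpy [179.2  45.   86.4] w 0.071 F [-1.1 -0.3 -1.1] q [ 0.62  0.29  1.35 -0.65  1.97  0.56]
t [-0.1867 -0.0009  0.0597] a [0.0116 1.5713 0.0021] rows 10.5
scene3290 101 43
```

View pics/scene3290.png

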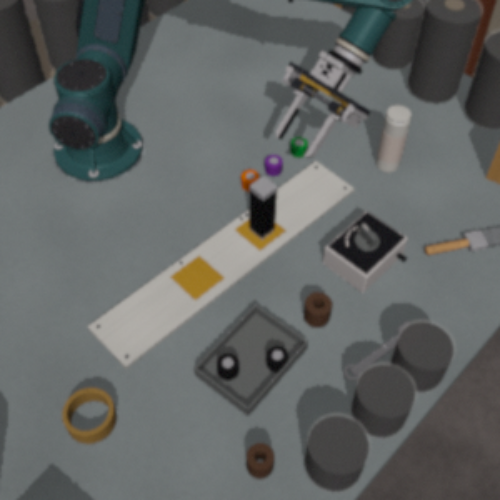

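```bash
python3 g.py .449 -.05 .27 86.9 60
```

```text
t 32.9 p [0.4601 0.1625 0.2084] rpy [179.4  45.2  86.6] w 0.0705 F [0.2 0.  0.4] q [ 0.62  0.29  1.35 -0.65  1.97  0.56]
t [-0.1937  0.0006  0.1075] a [0.0079 1.8355 0.0022] rows 12.2
```

>>> step_arm(
  steps=[
    {"jaw": 0.8, "tx": -0.194, "ty": 0, "tz": 0.107, "ax": 0, "ay": 1.83, "az": 0},
    {"jaw": 0.8, "tx": -0.194, "ty": 0, "tz": 0.107, "ax": 0, "ay": 1.83, "az": 0},
    {"jaw": 0.8, "tx": -0.194, "ty": 0, "tz": 0.107, "ax": 0, "ay": 1.83, "az": 0},
    {"jaw": 0.8, "tx": -0.194, "ty": 0, "tz": 0.107, "ax": 0, "ay": 1.83, "az": 0},
    {"jaw": 0.8, "tx": -0.194, "ty": 0, "tz": 0.107, "ax": 0, "ay": 1.83, "az": 0},
    {"jaw": 0.8, "tx": -0.194, "ty": 0, "tz": 0.107, "ax": 0, "ay": 1.83, "az": 0},
    {"jaw": 0.8, "tx": -0.194, "ty": 0, "tz": 0.107, "ax": 0, "ay": 1.83, "az": 0},
    {"jaw": 0.8, "tx": -0.194, "ty": 0, "tz": 0.107, "ax": 0, "ay": 1.83, "az": 0},
  ],
)

```text
time: 33.7
tool_pos: [0.4474, -0.0511, 0.2703]
ee_rot: [3.135, -0.406, 1.516]
wrist_force: [-0.0, -0.4, -0.7]
width: 0.0751
```

```bash
python3 g.py .4500 .0005 .1695 86.9 60
```

```text
t 33.7 p [ 0.4474 -0.0511  0.2703] rpy [179.6 -23.2  86.9] w 0.0751 F [-0.  -0.4 -0.7] q [-0.52 -0.08  1.48  0.39  1.9  -0.37]
t [ 0.0077 -0.001   0.113 ] a [0.0066 0.6416 0.002 ] rows 4.3
```

>>> step_arm(
  steps=[
    {"jaw": 0.8, "tx": 0.008, "ty": -0.001, "tz": 0.02, "ax": 0.006, "ay": 0.64, "az": 0},
    {"jaw": 0.8, "tx": 0.008, "ty": -0.001, "tz": 0.04, "ax": 0.006, "ay": 0.64, "az": 0},
    {"jaw": 0.8, "tx": 0.008, "ty": -0.001, "tz": 0.07, "ax": 0.006, "ay": 0.64, "az": 0},
    {"jaw": 0.8, "tx": 0.008, "ty": -0.001, "tz": 0.1, "ax": 0.006, "ay": 0.64, "az": 0},
    {"jaw": 0.8, "tx": 0.008, "ty": -0.001, "tz": 0.113, "ax": 0.006, "ay": 0.64, "az": 0},
    {"jaw": 0.8, "tx": 0.008, "ty": -0.001, "tz": 0.113, "ax": 0.006, "ay": 0.64, "az": 0},
  ],
)

```text
time: 34.3
tool_pos: [0.4472, 0.0016, 0.1649]
ee_rot: [-3.121, -1.053, 1.496]
wrist_force: [0.3, 0.0, 0.9]
width: 0.0752
```

```bash
python3 g.py .4545 .0785 .1245 86.9 60; python3 lk.py .152
```

```text
t 34.3 p [0.4472 0.0016 0.1649] rpy [-178.8  -60.3   85.7] w 0.0752 F [0.3 0.  0.9] q [-0.71  0.18  1.72  0.82  1.92 -0.64]
t [0.0031 0.0033 0.0871] a [-0.0027 -0.0057 -0.0101] rows 1.7
top [ 233  160   53   43 2158] ((456.2987060546875, 77.45588684082031), (40.730796813964844, 39.69951248168945), 87.11029815673828) [0.456  0.0731 0.1537]
pad [ 218  242   79   65 2957] ((455.2738037109375, 73.75335693359375), (79.53575897216797, 79.57286834716797), 86.75916290283203)
```

>>> step_arm(
  steps=[
    {"jaw": 0.8, "tx": 0.003, "ty": 0.003, "tz": 0.04, "ax": 0, "ay": 0, "az": -0.01},
    {"jaw": 0.8, "tx": 0.003, "ty": 0.0035, "tz": 0.075, "ax": 0, "ay": 0, "az": -0.01},
    {"jaw": 0.8, "tx": 0.003, "ty": 0.0035, "tz": 0.087, "ax": 0, "ay": 0, "az": -0.01},
    {"jaw": 0.3, "tx": 0.003, "ty": 0.0035, "tz": 0.087, "ax": 0, "ay": 0, "az": -0.01},
    {"jaw": 0.3, "tx": 0.003, "ty": 0.0035, "tz": 0.087, "ax": 0, "ay": 0, "az": -0.01},
    {"jaw": 0.3, "tx": 0.003, "ty": 0.0035, "tz": 0.087, "ax": 0, "ay": 0, "az": -0.01},
    {"jaw": 0.3, "tx": 0.003, "ty": 0.0035, "tz": 0.087, "ax": 0, "ay": 0, "az": -0.01},
    {"jaw": 0.3, "tx": 0.003, "ty": 0.0035, "tz": 0.087, "ax": 0, "ay": 0, "az": -0.01},
  ],
)

```text
time: 35.15
tool_pos: [0.4564, 0.0769, 0.1271]
ee_rot: [3.132, -1.049, 1.528]
wrist_force: [-0.1, -1.0, 3.0]
width: 0.0395
```

```bash
python3 arc.py .456 .097 .0125 6 12 18 24 30 36 42 48
```

```text
t 35.15 p [0.4564 0.0769 0.1271] rpy [179.5 -60.1  87.5] w 0.0395 F [-0.1 -1.   3. ] q [-0.58  0.17  1.83  0.87  1.76 -0.64]
6.0 t [0.0073 0.     0.0097] a [ 0.001 -0.105  0.   ] world [0.457 0.089 0.129]
12.0 t [0.0135 0.0001 0.0202] a [ 0.001 -0.209  0.   ] world [0.458 0.101 0.129]
18.0 t [0.0187 0.0001 0.0312] a [ 0.002 -0.314  0.   ] world [0.458 0.113 0.128]
24.0 t [0.0226 0.0001 0.0428] a [ 0.002 -0.419  0.   ] world [0.459 0.125 0.125]
30.0 t [0.0253 0.0001 0.0546] a [ 0.003 -0.524  0.   ] world [0.46  0.137 0.122]
36.0 t [0.0268 0.0002 0.0667] a [ 0.003 -0.628  0.   ] world [0.46  0.148 0.117]
42.0 t [0.0269 0.0002 0.0789] a [ 0.004 -0.733  0.   ] world [0.461 0.159 0.111]
48.0 t [0.0259 0.0001 0.091 ] a [ 0.005 -0.838  0.   ] world [0.461 0.169 0.104]
```

>>> step_arm(
  steps=[
    {"jaw": 0.3, "tx": 0.0073, "ty": 0, "tz": 0.0097, "ax": 0, "ay": -0.105, "az": 0},
    {"jaw": 0.3, "tx": 0.0135, "ty": 0, "tz": 0.0202, "ax": 0, "ay": -0.209, "az": 0},
    {"jaw": 0.3, "tx": 0.0187, "ty": 0, "tz": 0.0312, "ax": 0, "ay": -0.314, "az": 0},
    {"jaw": 0.3, "tx": 0.0226, "ty": 0, "tz": 0.0428, "ax": 0, "ay": -0.419, "az": 0},
    {"jaw": 0.3, "tx": 0.0253, "ty": 0, "tz": 0.0546, "ax": 0, "ay": -0.524, "az": 0},
    {"jaw": 0.3, "tx": 0.0268, "ty": 0, "tz": 0.0667, "ax": 0, "ay": -0.628, "az": 0},
    {"jaw": 0.3, "tx": 0.0269, "ty": 0, "tz": 0.0789, "ax": 0.003, "ay": -0.733, "az": 0},
    {"jaw": 0.3, "tx": 0.0259, "ty": 0, "tz": 0.091, "ax": 0.004, "ay": -0.838, "az": 0},
  ],
)

```text
time: 35.95
tool_pos: [0.4614, 0.1685, 0.1044]
ee_rot: [3.138, -0.207, 1.522]
wrist_force: [-1.4, 0.8, -3.8]
width: 0.0399
```

```bash
python3 arc.py .456 .097 .0125 6 12 18 24 30 36 40 42
```

```text
t 35.95 p [0.4614 0.1685 0.1044] rpy [179.8 -11.8  87.2] w 0.0399 F [-1.4  0.8 -3.8] q [ 0.09 -0.04  1.74  0.21  1.42  0.11]
6.0 t [0.0074 0.     0.0097] a [ 0.    -0.105 -0.   ] world [0.462 0.178 0.096]
12.0 t [0.0137 0.     0.0202] a [ 0.001 -0.209 -0.   ] world [0.462 0.186 0.088]
18.0 t [0.0189 0.     0.0312] a [ 0.001 -0.314 -0.001] world [0.463 0.193 0.078]
24.0 t [0.0229 0.     0.0427] a [ 0.002 -0.419 -0.001] world [0.463 0.2   0.067]
30.0 t [0.0257 0.     0.0546] a [ 0.002 -0.524 -0.001] world [0.463 0.205 0.056]
36.0 t [ 0.0272 -0.      0.0667] a [ 0.003 -0.628 -0.001] world [0.464 0.209 0.045]
40.0 t [ 0.0275 -0.      0.0748] a [ 0.003 -0.698 -0.002] world [0.464 0.211 0.037]
42.0 t [ 0.0275 -0.      0.0789] a [ 0.003 -0.733 -0.002] world [0.464 0.212 0.033]
```

>>> step_arm(
  steps=[
    {"jaw": 0.3, "tx": 0.0074, "ty": 0, "tz": 0.0097, "ax": 0, "ay": -0.105, "az": 0},
    {"jaw": 0.3, "tx": 0.0137, "ty": 0, "tz": 0.0202, "ax": 0, "ay": -0.209, "az": 0},
    {"jaw": 0.3, "tx": 0.0189, "ty": 0, "tz": 0.0312, "ax": 0, "ay": -0.314, "az": 0},
    {"jaw": 0.3, "tx": 0.0229, "ty": 0, "tz": 0.0427, "ax": 0, "ay": -0.419, "az": 0},
    {"jaw": 0.3, "tx": 0.0257, "ty": 0, "tz": 0.0546, "ax": 0, "ay": -0.524, "az": 0},
    {"jaw": 0.3, "tx": 0.0272, "ty": 0, "tz": 0.0667, "ax": 0, "ay": -0.628, "az": 0},
    {"jaw": 0.3, "tx": 0.0275, "ty": 0, "tz": 0.078, "ax": 0, "ay": -0.725, "az": 0},
    {"jaw": 0.3, "tx": 0.0275, "ty": 0, "tz": 0.078, "ax": 0, "ay": -0.725, "az": 0},
  ],
)

```text
time: 36.75
tool_pos: [0.4641, 0.2136, 0.0323]
ee_rot: [3.139, 0.521, 1.523]
wrist_force: [1.0, 2.7, 0.6]
width: 0.0398
```

>>> step_arm(
  steps=[
    {"jaw": 0.8, "tx": 0, "ty": 0, "tz": 0, "ax": 0, "ay": 0, "az": 0},
    {"jaw": 0.8, "tx": 0, "ty": 0, "tz": 0, "ax": 0, "ay": 0, "az": 0},
    {"jaw": 0.8, "tx": 0, "ty": 0, "tz": 0, "ax": 0, "ay": 0, "az": 0},
    {"jaw": 0.8, "tx": 0, "ty": 0, "tz": 0, "ax": 0, "ay": 0, "az": 0},
    {"jaw": 0.8, "tx": 0, "ty": 0, "tz": -0.04, "ax": 0, "ay": 0, "az": 0},
    {"jaw": 0.8, "tx": 0, "ty": 0, "tz": -0.09, "ax": 0, "ay": 0, "az": 0},
    {"jaw": 0.8, "tx": 0, "ty": 0, "tz": -0.14, "ax": 0, "ay": 0.2, "az": 0},
    {"jaw": 0.8, "tx": 0, "ty": 0, "tz": -0.14, "ax": 0, "ay": 0.2, "az": 0},
  ],
)

```text
time: 37.55
tool_pos: [0.4709, 0.2866, 0.1629]
ee_rot: [3.125, 0.308, 1.52]
wrist_force: [0.3, -0.4, 0.9]
width: 0.0755
```

```bash
python3 lk.py .052; python3 g.py .46 .22 .22 86.9 0; python3 sd.py scene .5 .0 .05 150
```

```text
top [ 227  202   41   97 3526] ((458.9045104980469, 166.58929443359375), (140.6313018798828, 39.41112518310547), 87.10449981689453) [0.4595 0.176  0.0502]
pad [ 215  265   62   40 1183] ((451.0772705078125, 72.15660858154297), (81.30250549316406, 79.25520324707031), 86.59774780273438)
pad [223 360  47  11 466] ((439.7667236328125, -129.45346069335938), (35.49571228027344, 78.2472152709961), 88.2856674194336)
t 37.6 p [0.4699 0.284  0.1606] rpy [179.2  17.8  87. ] w 0.0751 F [-0.1 -1.2  0.9] q [ 0.6   0.24  1.33 -0.26  1.74  0.63]
t [-0.0795 -0.006  -0.0369] a [0.0137 0.3112 0.0042] rows 2.1
scene3765 101 43
```

>>> step_arm(
  steps=[
    {"jaw": 0.8, "tx": 0, "ty": 0, "tz": -0.06, "ax": 0, "ay": 0.2, "az": 0},
    {"jaw": 0.8, "tx": 0, "ty": 0, "tz": -0.1, "ax": 0, "ay": 0.3, "az": 0},
    {"jaw": 0.8, "tx": 0, "ty": 0, "tz": -0.1, "ax": 0, "ay": 0.3, "az": 0},
    {"jaw": 0.8, "tx": 0, "ty": 0, "tz": -0.1, "ax": 0, "ay": 0.3, "az": 0},
  ],
)

```text
time: 38.05
tool_pos: [0.4695, 0.3131, 0.2535]
ee_rot: [3.132, 0.017, 1.52]
wrist_force: [0.2, 0.0, -1.1]
width: 0.0753
```

```bash
python3 sd.py scene .5 .0 .05 150
python3 - <<'E'
from h import *
p,d=snapshot("side"); P=cloud("side",d)
kn=(P[...,2]>.088)&(P[...,2]<.1)&(np.hypot(P[...,0]-.657,P[...,1]-.175)<.05); print("knob",kn.sum(),cv2.minAreaRect(P[kn][:,:2].astype(np.float32)*1000))
for q in ("buffer1","bar"):
  for s in silhouettes("side",q):
    m=s["pixels"]&(d>0);print(q,round(s["confidence"],2),np.median(P[m],0).round(3),p[m].mean(0).round())
print(get_obs()["time"],get_obs()["wrist_force"].round(1))
E
```

```text
scene3810 101 43
knob 0 ((0.0, 0.0), (0.0, 0.0), 0.0)
buffer1 0.74 [0.337 0.171 0.029] [157. 108.  71.]
buffer1 0.61 [0.348 0.327 0.03 ] [ 74. 123.  85.]
buffer1 0.58 [0.344 0.241 0.029] [106.  79. 124.]
bar 0.71 [0.454 0.18  0.049] [70. 70. 70.]
38.25 [ 0.3  0.7 -0.9]
```

View pics/scene3810.png

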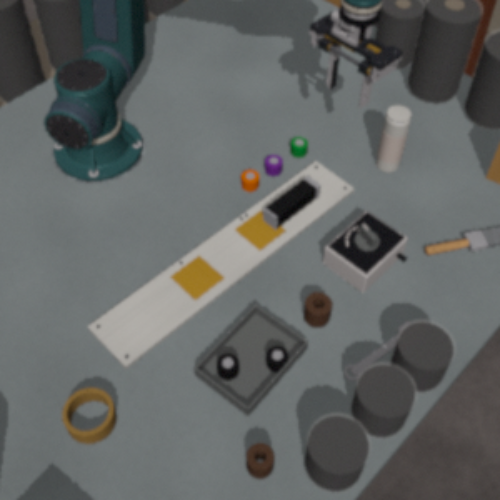

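```bash
python3 -c "
from bench import *
print(close_job())"
```

```text
the job is handed in; nothing more can be done
None
```

The job is handed in after about 38 s of robot time; no verdict was reported, so the results below are my own last checks.

- **Buffers:** two black buffers were present, one on the bed and one on the bench at the right. Both are in the tray in the last scene picture. I saw no other black buffer on the bed or bench.
- **Selector:** I turned it from off to one pip, then to two pips. The wrist camera read the knob at about 0.55 rad after the last turn. I could not re-check it at the end, because the side view was blocked; the last scene picture shows no visible change.
- **Bar:** it stood alone on its thick plate about 2 mm from the centre of pad 1, then on its thin plate about 4 mm from the centre of pad 2. It now lies lengthwise with its centre about 195 mm past the bed origin, on the centre line within a few millimetres. The thick plate points away from the pads.
- **Bystanders and arm:** the bushing, spray can and tape roll look unmoved, and the arm is clear of everything.

Two readings disagreed. On the first two tips the tool ended 5–7 mm past the planned point. I slid the bar back in the grip, on pad 1 before releasing it there and as it lay before the third tip. Pictures taken while the arm was still moving were off by a few millimetres, so I measured positions relative to the pads.

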